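# Unclamp a pressed cuff blank and clear the pressing stack

## Task

The glue on the cuff blank has set: first swing the hold-down clamp's arm up and back until it stays open by itself, and leave it open. Then take the pressing stack apart from the top down and put each piece on its own place before taking the next: the round steel puck on the round cork coaster, the square steel bench block squared up on the square rubber pad, the wooden caul lengthwise in the shallow plywood tray, and the brass cuff blank lying flat across both rails of the wooden drying rack. Centre each piece on its place and set it down rather than dropping it.

Things in the scene. Friction and masses are not known exactly. Their poses are not given: they have to be found in the camera images.
- clamp (a joint): hinge of the sprung hold-down arm, a steel bar whose rubber foot presses on the puck. About 0 rad: closed, arm level; grows as its free end swings up and back over the hinge, to a stop at 1.95 rad (21 degrees past upright). The spring pulls it shut below about 1.0 rad and throws it open and holds it beyond about 1.1; lifting takes 3 to 5 N at the handle.
- clamp_handle (a point): centre of the handle at the arm's free end: black rubber roller, 20 mm diameter, 24 mm long along the hinge direction; pinched by its flat ends it pivots in the fingers. 111 mm above the table when closed, 35 mm before the puck's centre. Frame turns with the arm: y along the hinge; closed, x is level towards the hinge, z up. Hinge axis: 120 mm along +x, 12 mm along -z of this frame.
- puck: dark steel disc, 40 mm diameter, 16 mm thick, about 0.15 kg, top of the stack, under the clamp's foot. Origin: centre of its underside (as for all the loose pieces); z up.
- block: bright steel square bench block, 58 x 58 x 20 mm, about 0.5 kg, second in the stack, under the puck. Origin: centre of its underside; x and y along its sides.
- caul: plain wooden pressing board, 90 x 50 x 15 mm, third in the stack, under the block, its ends showing. Origin: centre of its underside; x along its 90 mm length.
- blank: brass cuff blank with dark inlay, 140 x 40 x 6 mm, round ends, bottom of the stack, on a 26 mm wide rib 26 mm above the table, so fingers can reach 12 mm below it at its long sides. Rib's base plate: 70 mm wide, 10 mm thick. Hinge post: 110 mm high, 85 mm from the stack's centre along the arm. Origin: centre of underside; x along its length, away from the robot, towards the hinge.
- coaster: round cork coaster, 72 mm diameter, 8 mm thick, fixed: the puck's place. Origin: centre of its underside, on the table.
- pad: square black rubber pad, 84 x 84 x 10 mm, fixed: the bench block's place. Origin: centre of its underside, on the table; x and y along its sides.
- tray: shallow open plywood tray, 130 x 104 mm outside, walls 5 mm thick, rim 9 mm above the table, floor 5 mm above the table, fixed: the caul's place. Origin: centre of its underside, on the table; x along its 130 mm length.
- rack: low wooden drying rack, fixed: two parallel rails 12 mm wide, 70 mm long and 24 mm high, their centre lines 76 mm apart, joined by two low slats 6 mm high: the blank's place, the blank's length across both rails. Origin: on the table, midway between the rails; x runs from rail to rail (the blank's length goes along x), y along the rails.
Things that resemble listed ones, but are neither listed nor needed, are in the scene too. Of the things that look like the caul, the smallest one is meant.

How it is judged:
By the outcome, as a careful person would: the job done as asked, in the order asked, and still so for the second after the job is handed in, with the robot touching nothing.
It also fails if it takes over 144 s, if anything falls off the work surface, if the arm or the gripper's body presses on something with over 40 N, if the wrist force passes 120 N, or if a joint passes its speed limit or range.

## Robot

A 6-joint arm with a two-finger parallel gripper is mounted at the origin on the work surface. World frame = base frame: x ahead of the robot, y to its left, z up, the work surface at z = 0. Lengths are in m, angles in rad, forces in N, time in s.
With the tool pointing down it reaches from about 0.25 to 0.725 m from the base axis. Payload 4 kg.
Tool frame: the origin (TCP) lies midway between the tips of the shut fingers; the grasp point (between the pads) lies 19 mm behind it (robot.grip_depth is the distance from the TCP to the grasp point, in m); z points along the fingers, x is the direction in which the jaws open and shut, and the axes are right-handed (so a half turn about z gives the same grasp; the last joint's range is limited). The gripper opens to 85 mm and grips with 20 to 120 N. Pads are 22 mm wide; open, the fingers measure 114 mm over their backs; the gripper's body (76 mm by 85 mm) begins 54 mm behind the grasp point. The pads swing forward as they close: fully open they stand 13 mm farther back than shut.
Start: joints at [1.34, 0.241, 0.005, 1.335, 0, 1.571], TCP at [0.114, 0.487, 0.231] pointing down, gripper open.
Joint ranges: [-2.72, 2.72], [-1.05, 1.87], [-1.09, 1.28], [-1.99, 2.15], [-1.42, 1.44], [-3.14, 3.14]. Speed limits (rad/s): [2.79, 2.79, 3.14, 3.14, 3.14, 3.14].

## Interface

Orientations are given as a rotation vector (axis times angle).
In Python, from plant import sense, optics, robot gives the robot as it stands. The module is installed in compiled form; this text tells all that it offers.
- The arm moves only by the tool move_arm, never from a script. Its argument "moves" is a list of rows, each an object with "fingers": the opening, from -1 (shut) to 1 (fully open), so that 0 is half open; "dp": the shift along the world's x, y, z in mm, a list of three; "roll": the turn about the world's z in rad. A call has 1 to 12 rows; each row shifts and turns the commanded pose from where the row before left it; what a row does not reach is not made up. A row lasts 1/12 s, in which the tool goes at most 41.7 mm and 7.16 degrees, less where a joint would pass 70% of its speed; a pose out of reach is approached as far as the arm can. A call with a gripper value outside its range is refused whole. The fingers move at their own pace and stop on an object; "force" is the grip in N (left out, the last holds). Time passes only in rows, so rows that do not move let the fingers close. It gives the time, the measured TCP pose, the force and the opening at its end, in the units of the state.
- sense(): the state, without advancing time (a new reading comes with each control period).
- optics.snapshot(name): name is "scene" or "top" or "wrist"; returns the picture (480x640x3 uint8, red, green, blue); there is no depth.
- optics.camera_model(name): a dict with "fx", "fy", "cx", "cy" (pixels), "rvec" (rotation vector, rad) and "tvec" (3), from world to camera coordinates, as OpenCV has them. Camera axes: x right, y down, z forward; pixel columns grow to the right and rows downward; lengths in m; the calibration is good to about 2 mm. A picture is of the moment at which its call begins: read the wrist's pose just before it. camera_model takes no time and is no camera call; for the wrist camera it gives the pose at the moment of the call.
- robot.sign_off(): hands the job in, once; it reports no verdict.
The state is a dict: "t": time; "q": joint angles; "qd": joint speeds; "tau": joint torques, N m; "tcp_pos": TCP position; "eef_rot": TCP orientation; "wrist_force": force on the tool from outside, world axes, zero at the start; "wrist_torque": the same for the moment, N m; "gripper_width": finger opening in m.
Only numpy, scipy, OpenCV 4.12 (cv2) and the standard library are available. Lean on these libraries where they do the work, as an engineer would, in place of code of your own. Each camera call takes 0.05 s, during which the arm holds its last target.

## Working session

There is one attempt and no reset: what is moved stays moved. The work goes in short steps, Python scripts to look and compute and a tool call to move; the robot and the scene stay as the last step left them, time stands still between calls to the robot, and variables do not carry over. Pictures are saved under pics/ and viewed, and the job is handed in when it is done.

Besides the shell and the picture viewer there is one more tool, called after "Request:" by a JSON object that holds its "api" and its "payload", one argument or row to a line. move_arm: Moves the arm, as the interface text tells. Its arguments: {"type":"object","properties":{"moves":{"type":"array","items":{"type":"object","properties":{"fingers":{"type":"number"},"dp":{"type":"array","items":{"type":"number"}},"roll":{"type":"number"}}}},"force":{"type":"number"}},"required":["moves"]}

```bash
mkdir -p pics
python3 - <<'E'
from plant import sense, optics, robot
import cv2
s=sense(); print(s)
for n in("scene","top"):
    im=optics.snapshot(n); cv2.imwrite(f"pics/{n}0.png",im[:,:,::-1]); print(n,optics.camera_model(n))
E
```

```text
{'t': 0.0, 'q': array([1.34000419e+00, 2.41401992e-01, 3.71409088e-03, 1.33517902e+00,
       3.67454514e-06, 1.57083314e+00]), 'qd': array([ 0.00189984,  0.00032086,  0.00165945,  0.00133788, -0.00059916,
        0.00044069]), 'tau': array([ 5.49267418e-05, -3.72320116e+01,  2.52405882e+01,  1.70869497e-02,
        7.97541225e-05, -2.93271881e-06]), 'tcp_pos': array([0.11422944, 0.48613088, 0.23041456]), 'eef_rot': array([ 2.46147377,  1.95004752, -0.00255187]), 'wrist_force': array([-0.35363855,  0.35258517,  0.02718626]), 'wrist_torque': array([-0.02387042,  0.00918041, -0.02978231]), 'gripper_width': 0.08515866338321877}
scene {'fx': 459.50503773199046, 'fy': 459.50503773199046, 'cx': 313.84835183585056, 'cy': 236.91509494647931, 'rvec': array([ 1.02907411,  2.57048735, -0.84777275]), 'tvec': array([ 0.42110972, -0.20336777,  1.56979268])}
top {'fx': 549.2430891726132, 'fy': 549.2430891726132, 'cx': 317.73230733514856, 'cy': 238.99724380739607, 'rvec': array([ 2.15710148, -2.19045211,  0.11039539]), 'tvec': array([-0.03405963,  0.5518019 ,  1.24392545])}
```

View pics/scene0.png

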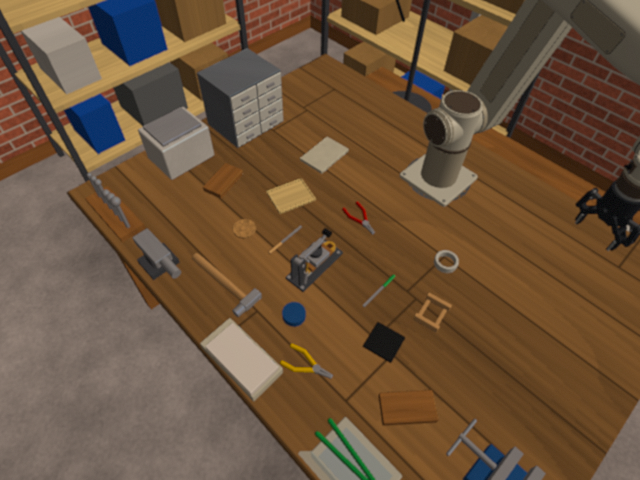

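View pics/top0.png

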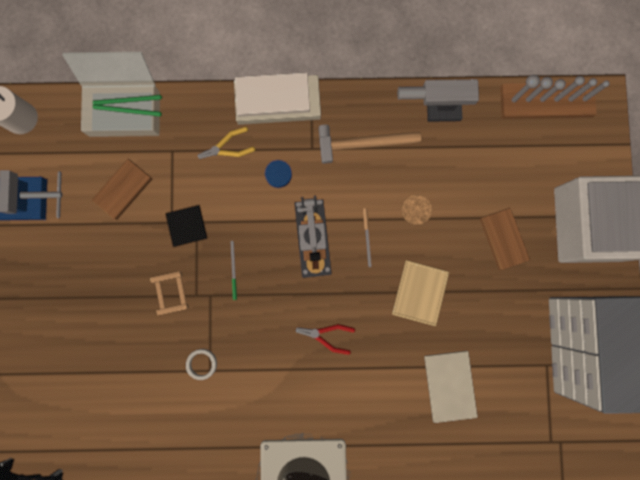

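The top view shows the stack at (313,237), the cork coaster at (417,210), the black pad at (187,226), the tray at (421,293) and the rack at (168,293). Dark boards at (123,188) and (505,239) look like the caul but are larger. I'll take enlarged crops next.

```bash
cat > h.py <<'E'
import numpy as np, cv2
from scipy.spatial.transform import Rotation as R
def ray(cm,uv,z):
    uv=np.atleast_2d(np.asarray(uv,float))
    Rm=cv2.Rodrigues(np.asarray(cm['rvec']))[0]; t=np.asarray(cm['tvec']); c=-Rm.T@t
    d=np.c_[(uv[:,0]-cm['cx'])/cm['fx'],(uv[:,1]-cm['cy'])/cm['fy'],np.ones(len(uv))]@Rm
    return c+d*((np.asarray(z)-c[2])/d[:,2])[:,None]
def proj(cm,P):
    P=np.atleast_2d(np.asarray(P,float)); K=np.array([[cm['fx'],0,cm['cx']],[0,cm['fy'],cm['cy']],[0,0,1]])
    return cv2.projectPoints(P,np.asarray(cm['rvec']),np.asarray(cm['tvec']),K,None)[0][:,0]
def crop(im,x0,x1,y0,y1,s):
    return cv2.resize(im[y0:y1,x0:x1],None,fx=s,fy=s,interpolation=cv2.INTER_CUBIC)
E
python3 - <<'E'
from h import *
from plant import sense,optics,robot
im=cv2.imread('pics/top0.png')
a=crop(im,265,365,180,290,5);b=crop(im,375,475,180,290,3);c=crop(im,140,230,190,325,3)
cv2.imwrite('pics/c1.png',a);cv2.imwrite('pics/c2.png',crop(im,380,540,190,330,5));cv2.imwrite('pics/c3.png',crop(im,90,230,150,325,3))
cm=optics.camera_model('top')
for n,uv,z in [('stack',(312,236),.083),('coaster',(417,210),.008),('pad',(187,226),.01),('tray',(421,293),.009),('rack',(168,293),.024)]: print(n,ray(cm,uv,z))
s=sense();print(R.from_rotvec(s['eef_rot']).as_matrix().round(3),robot.grip_depth)
E
```

```text
stack [[ 0.55260758 -0.02964842  0.083     ]]
coaster [[ 0.61829643 -0.2781242   0.008     ]]
pad [[0.58815901 0.26380977 0.01      ]]
tray [[ 0.42313528 -0.2808034   0.009     ]]
rack [[0.43221637 0.3029278  0.024     ]]
[[ 0.229  0.973 -0.   ]
 [ 0.973 -0.229 -0.002]
 [-0.002 -0.    -1.   ]] 0.0187
```

View pics/c1.png

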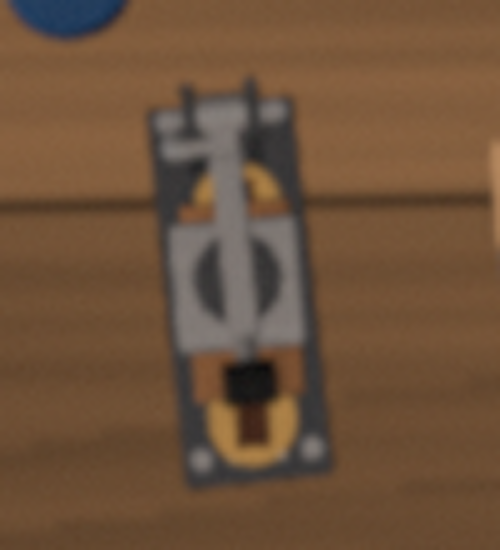

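View pics/c2.png

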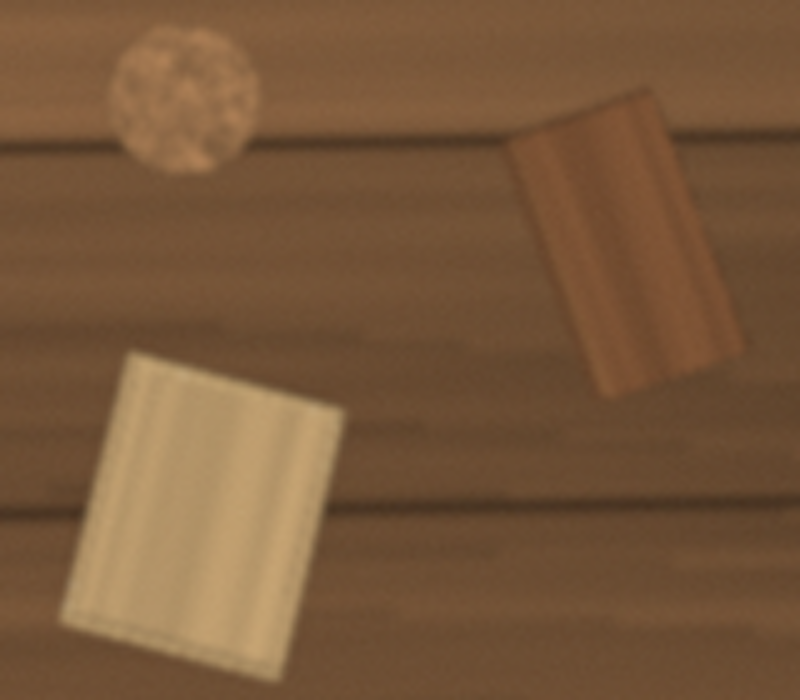

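View pics/c3.png

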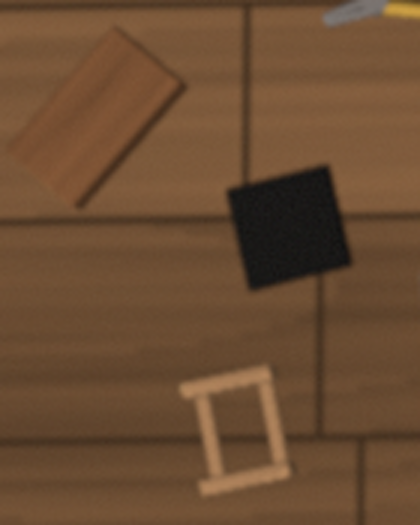

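Run:
```python
from h import *
from plant import sense,optics,robot
cm=optics.camera_model('top')
def u(x,y,x0,y0,s): return (x0+x/s,y0+y/s)
c1=lambda x,y:u(x,y,265,180,5)
c2=lambda x,y:u(x,y,380,190,5)
c3=lambda x,y:u(x,y,90,150,3)
def yaw(a,b): d=b-a; return np.degrees(np.arctan2(d[1],d[0]))
P=ray(cm,[c1(150,110),c1(292,98),c1(333,470),c1(187,487)],.01);print('base',P,P.mean(0),yaw(P[3],P[0]),yaw(P[2],P[1]))
P=ray(cm,[c1(170,228),c1(295,215),c1(308,345),c1(183,355)],.067);print('block',P.mean(0),yaw(P[3],P[0]),yaw(P[2],P[1]),np.linalg.norm(P[1]-P[0]))
print('handle',ray(cm,c1(250,382),.111))
P=ray(cm,[c2(132,351),c2(346,408),c2(281,682),c2(60,624)],.009);print('tray',P.mean(0),yaw(P[3],P[0]),yaw(P[2],P[1]),np.linalg.norm(P[1]-P[0]),np.linalg.norm(P[1]-P[2]))
P=ray(cm,[c3(228,190),c3(327,165),c3(352,264),c3(250,290)],.01);print('pad',P.mean(0),yaw(P[3],P[0]),yaw(P[2],P[1]),np.linalg.norm(P[1]-P[0]))
P=ray(cm,[c3(180,385),c3(268,366),c3(290,475),c3(202,495)],.024);print('rack',P.mean(0),yaw(P[3],P[0]),yaw(P[2],P[1]),np.linalg.norm(P[1]-P[0]),np.linalg.norm(P[1]-P[2]))
print('coaster',ray(cm,c2(184,100),.008))
s=sense()
w=optics.camera_model('wrist');Rm=cv2.Rodrigues(w['rvec'])[0];print(w,-Rm.T@w['tvec'],Rm.round(2))
Rt=R.from_rotvec(s['eef_rot']).as_matrix();print('cam in tcp',Rt.T@(-Rm.T@w['tvec']-s['tcp_pos']),(Rm@Rt).round(3))
```

```text
base [[ 0.64136454  0.009661    0.01      ]
 [ 0.64609623 -0.05744143  0.01      ]
 [ 0.47042139 -0.07364978  0.01      ]
 [ 0.46356477 -0.00551953  0.01      ]] [ 0.55536173 -0.03173744  0.01      ] 4.880076192603839 5.271378187483184
block [ 0.55170279 -0.031324    0.067     ] 5.100809298340994 4.716221630855185 0.056450780310991974
handle [[ 0.50548049 -0.03560884  0.111     ]]
tray [ 0.42287643 -0.28071202  0.009     ] -16.493044275011833 -15.511066804527957 0.10307838727476079 0.1308290689136808
pad [0.5888938  0.26517593 0.01      ] 12.849622606424864 14.251017602682287 0.0796773241826174
rack [0.43139014 0.30215919 0.024     ] 12.050193937281108 11.859214829867529 0.06861620284285097 0.08515958746759439
coaster [[ 0.6183035  -0.27765154  0.008     ]]
{'fx': 372.75730329854014, 'fy': 372.75730329854014, 'cx': 320.45961537204755, 'cy': 233.10576676299402, 'rvec': array([-2.2819728 , -1.8075014 , -0.25131585]), 'tvec': array([-0.49839929, -0.03548342,  0.37955624])} [0.04592108 0.50201497 0.3736256 ] [[ 0.23  0.97 -0.  ]
 [ 0.94 -0.22  0.28]
 [ 0.27 -0.07 -0.96]]
cam in tcp [-0.00047687 -0.07014065 -0.14313431] [[ 1.     0.001  0.   ]
 [-0.     0.961 -0.275]
 [-0.     0.275  0.961]]
```

Request:
{"api": "move_arm", "payload": {
  "moves": [
    {"dp": [20, -29, 3], "roll": 0.02, "fingers": 0},
    {"dp": [20, -29, 3], "roll": 0.02, "fingers": 0},
    {"dp": [20, -29, 3], "roll": 0.02, "fingers": 0},
    {"dp": [20, -29, 3], "roll": 0.02, "fingers": 0},
    {"dp": [20, -29, 3], "roll": 0.02, "fingers": 0},
    {"dp": [20, -29, 3], "roll": 0.02, "fingers": 0},
    {"dp": [20, -29, 3], "roll": 0.02, "fingers": 0},
    {"dp": [20, -29, 3], "roll": 0.02, "fingers": 0},
    {"dp": [20, -29, 3], "roll": 0.02, "fingers": 0},
    {"dp": [20, -29, 3], "roll": 0.02, "fingers": 0},
    {"dp": [20, -29, 3], "roll": 0.02, "fingers": 0},
    {"dp": [20, -29, 3], "roll": 0.02, "fingers": 0}
  ]
}}

```text
t: 1.1
tcp_pos: [0.3547, 0.137, 0.2673]
eef_rot: [-2.21, -2.233, 0.0]
wrist_force: [0.6, 1.2, -0.6]
gripper_width: 0.0427
```

Request:
{"api": "move_arm", "payload": {
  "moves": [
    {"dp": [20, -29, 2], "roll": 0.02, "fingers": 0},
    {"dp": [20, -29, 2], "roll": 0.02, "fingers": 0},
    {"dp": [20, -29, 2], "roll": 0.02, "fingers": 0},
    {"dp": [20, -29, 2], "roll": 0.018, "fingers": 0},
    {"dp": [20, -29, 2], "roll": 0, "fingers": 0},
    {"dp": [16, -29, 2], "roll": 0, "fingers": 0},
    {"dp": [0, 0, 0], "roll": 0, "fingers": 0},
    {"dp": [0, 0, 0], "roll": 0, "fingers": 0}
  ]
}}

```text
t: 1.77
tcp_pos: [0.4705, -0.0366, 0.2785]
eef_rot: [-2.125, -2.311, 0.001]
wrist_force: [0.2, 1.3, -0.2]
gripper_width: 0.0429
```

```bash
cat >> h.py <<'E'
def look(tag,cams=('wrist',)):
    from plant import sense,optics
    import pickle
    s=sense(); print('t %.2f'%s['t'],'tcp',s['tcp_pos'].round(4),'w %.4f'%s['gripper_width'],'F',s['wrist_force'].round(1),'jaw-y yaw %.2f'%np.degrees(np.arctan2(*R.from_rotvec(s['eef_rot']).as_matrix()[[1,0],1])), 'q',s['q'].round(2))
    for c in cams:
        cm=optics.camera_model(c); im=optics.snapshot(c)[:,:,::-1].copy()
        cv2.imwrite(f'pics/{tag}_{c}.png',im); pickle.dump(cm,open(f'pics/{tag}_{c}.pkl','wb'))
def load(tag,c='wrist'):
    import pickle
    return cv2.imread(f'pics/{tag}_{c}.png'),pickle.load(open(f'pics/{tag}_{c}.pkl','rb'))
E
python3 -c "
from h import *
look('a')"
```

```text
t 1.77 tcp [ 0.4705 -0.0366  0.2785] w 0.0429 F [ 0.2  1.3 -0.2] jaw-y yaw 4.80 q [-0.08  0.17  0.04  1.44  0.   -0.16]
```

View pics/a_wrist.png

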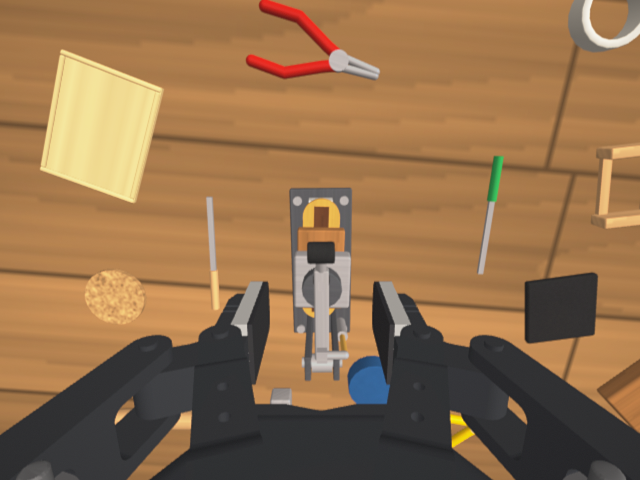

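The wrist view shows the handle at (321,252), the puck at (321,287), the blank's near end at (321,212), the tray at (102,127), the coaster at (115,297) and the pad at (561,307). I'll zoom in and compare with the top camera.

Run:
```python
from h import *
im,cm=load('a')
cv2.imwrite('pics/a1.png',crop(im,270,370,180,340,4)[:600])
def yaw(a,b): d=b-a; return np.degrees(np.arctan2(d[1],d[0]))
print('handle',ray(cm,(321,252),.111))
P=ray(cm,[(163,90),(135,203),(40,169),(62,50)],.009);print('tray',P.mean(0),yaw(P[0],P[1]),yaw(P[3],P[2]))
print('coaster',ray(cm,(115,296.5),.008))
P=ray(cm,[(526,282),(596,273),(597,334),(528,342)],.01);print('pad',P.mean(0),yaw(P[0],P[3]),yaw(P[1],P[2]),np.linalg.norm(P[1]-P[0]))
```

```text
handle [[ 0.50596257 -0.03351443  0.111     ]]
tray [ 0.42388806 -0.27678466  0.009     ] -16.029175414538216 -16.64640586625121
coaster [[ 0.61827628 -0.27450247  0.008     ]]
pad [0.58820094 0.26786343 0.01      ] 15.069798743288448 17.04288068709097 0.08201841636400564
```

View pics/a1.png

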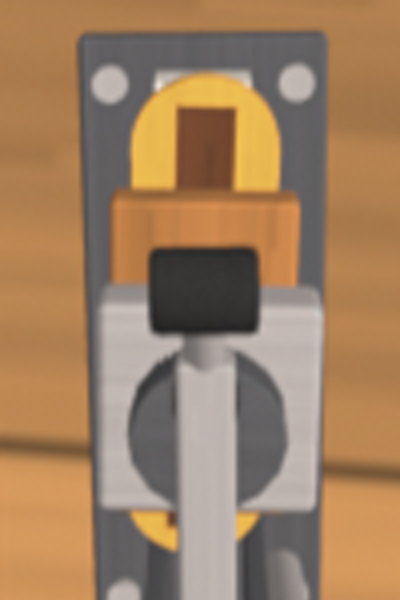

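Request:
{"api": "move_arm", "payload": {
  "moves": [
    {"dp": [9, 1, -35], "roll": 0, "fingers": 0},
    {"dp": [9, 1, -35], "roll": 0, "fingers": 0},
    {"dp": [9, 1, -35], "roll": 0, "fingers": 0},
    {"dp": [8, 0, -30], "roll": 0, "fingers": 0},
    {"dp": [0, 0, 0], "roll": 0, "fingers": 0},
    {"dp": [0, 0, 0], "roll": 0, "fingers": 0}
  ]
}}

```text
t: 2.32
tcp_pos: [0.5033, -0.0309, 0.1432]
eef_rot: [-2.117, -2.315, 0.005]
wrist_force: [1.0, 0.4, 0.8]
gripper_width: 0.0432
```

```bash
python3 -c "
from h import *
look('b')"
```

```text
t 2.32 tcp [ 0.5033 -0.0309  0.1432] w 0.0432 F [1.  0.4 0.8] jaw-y yaw 5.12 q [-0.06  0.31 -0.14  1.13  0.   -0.15]
```

View pics/b_wrist.png

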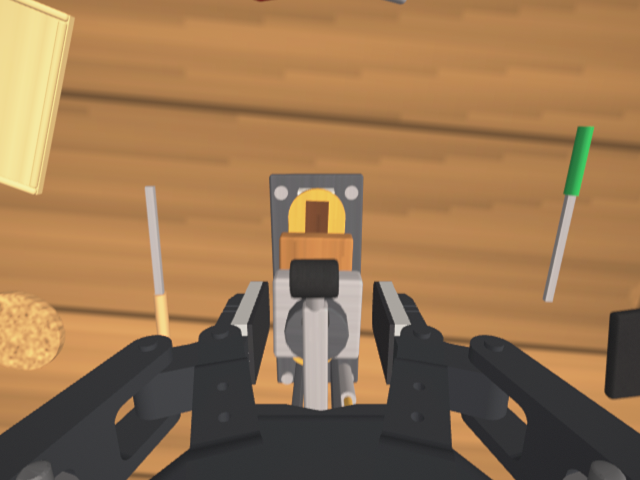

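Run:
```python
from h import *
im,cm=load('b')
print('handle',ray(cm,(315,278),.111))
P=ray(cm,[(270,175),(363,175),(357,382),(277,382)],.01); d=P[0]-P[3];print(P)
P=ray(cm,[(275,272),(361,273),(360,356),(274,356)],.067);print('block',P.mean(0),P)
print(proj(cm,[[.5033,-.0309,.1619]]),ray(cm,[(317,300)],.1619))
from plant import sense
s=sense();print(s['tcp_pos'])
```

```text
handle [[ 0.50694481 -0.03372501  0.111     ]]
[[ 0.4703171  -0.07154812  0.01      ]
 [ 0.46422988 -0.00312627  0.01      ]
 [ 0.64240069  0.01305304  0.01      ]
 [ 0.64852326 -0.05614932  0.01      ]]
block [ 0.55139023 -0.02889871  0.067     ] [[ 0.52338533 -0.05822913  0.067     ]
 [ 0.51926166 -0.00412809  0.067     ]
 [ 0.57889844  0.00227658  0.067     ]
 [ 0.58401549 -0.05551421  0.067     ]]
[[321.55794492 322.32414071]] [[ 0.49438128 -0.0333771   0.1619    ]]
[ 0.50479298 -0.03119931  0.14513886]
```

Request:
{"api": "move_arm", "payload": {
  "moves": [
    {"dp": [1.5, -1, -18], "roll": 0, "fingers": 0},
    {"dp": [0, 0, -18], "roll": 0, "fingers": 0},
    {"dp": [0, 0, -17], "roll": 0, "fingers": 0},
    {"dp": [0, 0, 0], "roll": 0, "fingers": 0},
    {"dp": [0, 0, 0], "roll": 0, "fingers": -0.5},
    {"dp": [0, 0, 0], "roll": 0, "fingers": -1},
    {"dp": [0, 0, 0], "roll": 0, "fingers": -1},
    {"dp": [0, 0, 0], "roll": 0, "fingers": -1}
  ],
  "force": 40
}}

```text
t: 3.03
tcp_pos: [0.5081, -0.0335, 0.0938]
eef_rot: [2.12, 2.314, 0.003]
wrist_force: [-2.6, -1.4, 7.7]
gripper_width: 0.0233
```

```bash
python3 -c "
from h import *
look('c')"
```

```text
t 3.03 tcp [ 0.5081 -0.0335  0.0938] w 0.0233 F [-2.6 -1.4  7.7] jaw-y yaw 5.00 q [-0.07  0.36 -0.21  1.   -0.   -0.15]
```

View pics/c_wrist.png

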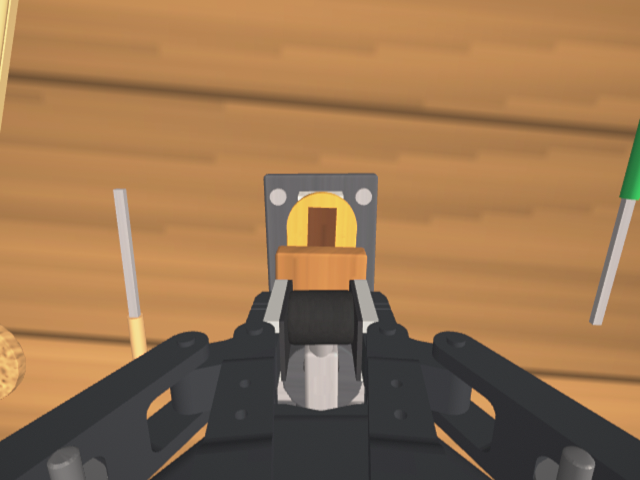

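Run:
```python
import numpy as np
th=np.arange(0,1.61,.1);r=np.hypot(.12,.012);p=np.arctan2(.012,.12)+th
x=-r*np.cos(p);z=r*np.sin(p);a=np.radians(5.1)
P=np.c_[x*np.cos(a),x*np.sin(a),z]*1000
for t,d in zip(th[1:],np.diff(P,axis=0).round(1)):print(round(t,1),d)
```

```text
0.1 [ 1.8  0.2 11.9]
0.2 [ 3.   0.3 11.7]
0.3 [ 4.1  0.4 11.3]
0.4 [ 5.2  0.5 10.9]
0.5 [ 6.3  0.6 10.3]
0.6 [7.3 0.6 9.6]
0.7 [8.2 0.7 8.8]
0.8 [9.  0.8 8. ]
0.9 [9.8 0.9 7. ]
1.0 [10.4  0.9  6. ]
1.1 [11.   1.   4.9]
1.2 [11.4  1.   3.8]
1.3 [11.7  1.   2.6]
1.4 [11.9  1.1  1.5]
1.5 [12.   1.1  0.3]
1.6 [12.   1.1 -0.9]
```

Request:
{"api": "move_arm", "payload": {
  "moves": [
    {"dp": [1.8, 0.2, 11.9], "roll": 0, "fingers": -1},
    {"dp": [3, 0.3, 11.7], "roll": 0, "fingers": -1},
    {"dp": [4.1, 0.4, 11.3], "roll": 0, "fingers": -1},
    {"dp": [5.2, 0.5, 10.9], "roll": 0, "fingers": -1},
    {"dp": [6.3, 0.6, 10.3], "roll": 0, "fingers": -1},
    {"dp": [7.3, 0.6, 9.6], "roll": 0, "fingers": -1},
    {"dp": [8.2, 0.7, 8.8], "roll": 0, "fingers": -1},
    {"dp": [9, 0.8, 8], "roll": 0, "fingers": -1}
  ]
}}

```text
t: 3.75
tcp_pos: [0.5497, -0.0296, 0.1734]
eef_rot: [-2.121, -2.313, 0.007]
wrist_force: [-3.0, -1.7, -6.2]
gripper_width: 0.0231
```

Request:
{"api": "move_arm", "payload": {
  "moves": [
    {"dp": [9.8, 0.9, 7], "roll": 0, "fingers": -1},
    {"dp": [10.4, 0.9, 6], "roll": 0, "fingers": -1},
    {"dp": [11, 1, 4.9], "roll": 0, "fingers": -1},
    {"dp": [11.4, 1, 3.8], "roll": 0, "fingers": -1},
    {"dp": [11.7, 1, 2.6], "roll": 0, "fingers": -1},
    {"dp": [11.9, 1.1, 1.5], "roll": 0, "fingers": -1},
    {"dp": [12, 1.1, 0.3], "roll": 0, "fingers": -1},
    {"dp": [0, 0, 0], "roll": 0, "fingers": -1}
  ]
}}

```text
t: 4.42
tcp_pos: [0.632, -0.0221, 0.2012]
eef_rot: [2.121, 2.314, 0.003]
wrist_force: [-0.4, -0.4, 3.6]
gripper_width: 0.0228
```

```bash
python3 -c "
from h import *
look('d',('wrist','scene'))
im,_=load('d','scene');cv2.imwrite('pics/d2.png',crop(im,230,400,180,320,4))"
```

```text
t 4.42 tcp [ 0.632  -0.0221  0.2012] w 0.0228 F [-0.4 -0.4  3.6] jaw-y yaw 5.00 q [-0.03  0.52  0.34  1.39  0.   -0.12]
```

View pics/d_wrist.png

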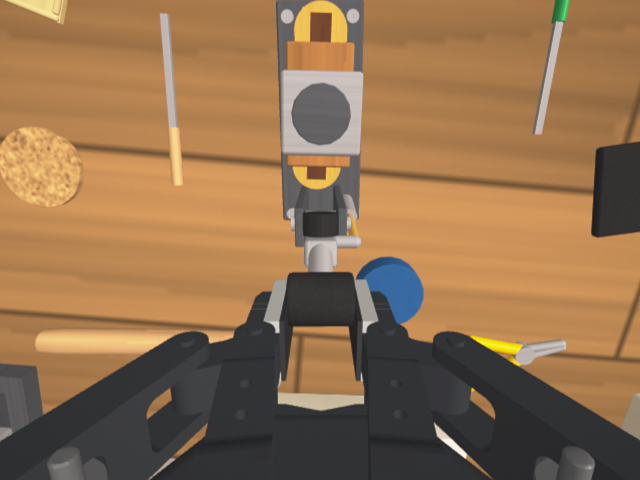

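View pics/d2.png

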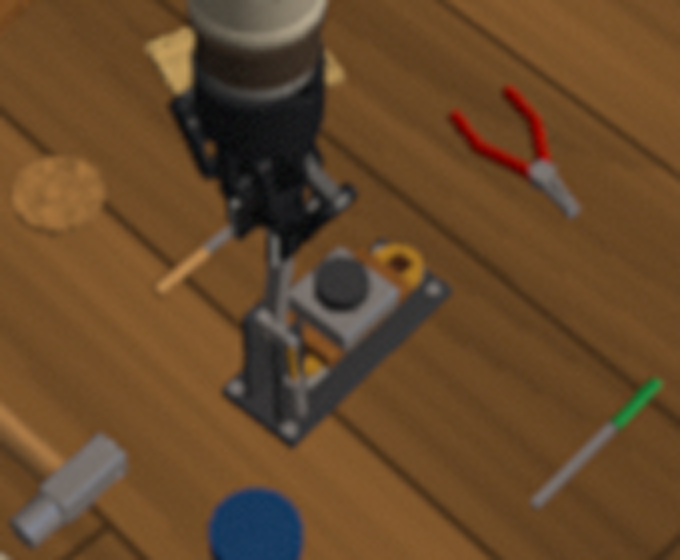

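Request:
{"api": "move_arm", "payload": {
  "moves": [
    {"dp": [12, 1.1, -0.9], "roll": 0, "fingers": -1},
    {"dp": [11.9, 1.1, -2.1], "roll": 0, "fingers": -1},
    {"dp": [11.6, 1, -3.3], "roll": 0, "fingers": -1},
    {"dp": [0, 0, 0], "roll": 0, "fingers": -1},
    {"dp": [0, 0, 0], "roll": 0, "fingers": 0},
    {"dp": [0, 0, 0], "roll": 0, "fingers": 0},
    {"dp": [0, 0, 0], "roll": 0, "fingers": 0},
    {"dp": [0, 0, 15], "roll": 0, "fingers": 0},
    {"dp": [0, 0, 25], "roll": 0, "fingers": 0},
    {"dp": [-25, -2, 25], "roll": 0, "fingers": 0},
    {"dp": [-35, -3, 10], "roll": 0, "fingers": 0},
    {"dp": [-35, -3, 0], "roll": 0, "fingers": 0}
  ]
}}

```text
t: 5.52
tcp_pos: [0.5708, -0.027, 0.2711]
eef_rot: [2.12, 2.314, 0.005]
wrist_force: [-0.8, -0.1, 0.5]
gripper_width: 0.0429
```

Request:
{"api": "move_arm", "payload": {
  "moves": [
    {"dp": [-35, -3, -5], "roll": 0, "fingers": 0},
    {"dp": [-31, -3, -5], "roll": 0, "fingers": 0},
    {"dp": [0, 0, -20], "roll": 0, "fingers": 0},
    {"dp": [0, 0, 0], "roll": 0, "fingers": 0},
    {"dp": [0, 0, 0], "roll": 0, "fingers": 0}
  ]
}}

```text
t: 5.93
tcp_pos: [0.5035, -0.0329, 0.2384]
eef_rot: [-2.122, -2.315, 0.001]
wrist_force: [0.8, -0.2, 0.5]
gripper_width: 0.0426
```

```bash
python3 -c "
from h import *
look('e',('wrist','scene','top'))
im,_=load('e','scene');cv2.imwrite('pics/e2.png',crop(im,230,400,180,320,4))
im,_=load('e','top');cv2.imwrite('pics/e3.png',crop(im,265,365,170,290,5))"
```

```text
t 5.93 tcp [ 0.5035 -0.0329  0.2384] w 0.0426 F [ 0.8 -0.2  0.5] jaw-y yaw 4.99 q [-0.07  0.25  0.03  1.36  0.   -0.15]
```

View pics/e_wrist.png

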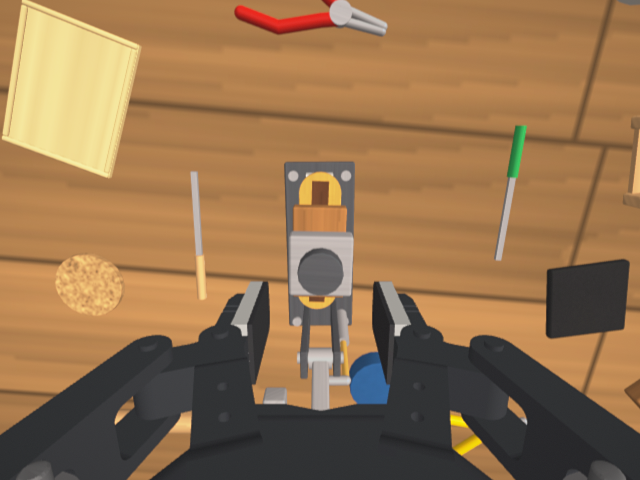

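View pics/e2.png

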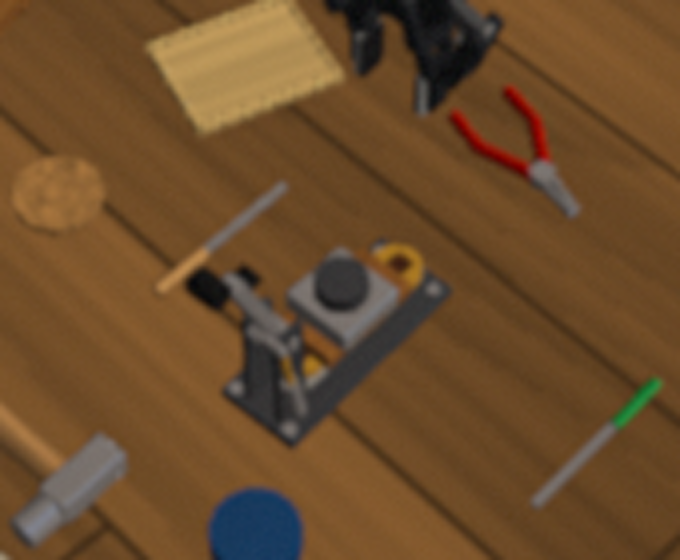

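The clamp stands open in the scene view and nothing is touching it. In the wrist view the puck is at (321,272). Now I'll measure the stack.

Run:
```python
from h import *
im,cm=load('e')
cv2.imwrite('pics/e4.png',crop(im,275,365,155,330,4)[:600])
im,cm=load('e','top')
```

```text
(no output)
```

View pics/e4.png

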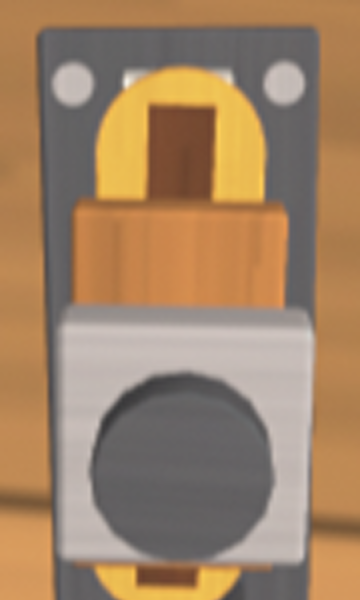

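View pics/e3.png

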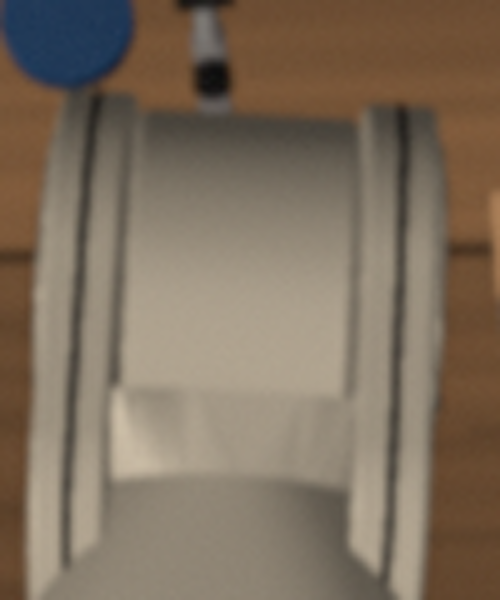

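Run:
```python
from h import *
im,cm=load('e')
f=lambda L:[(275+x/4,155+y/4) for x,y in L]
print('puck',ray(cm,f([(181,475)]),.083), np.diff(ray(cm,f([(90,475),(272,475)]),.083),axis=0))
P=ray(cm,f([(62,324),(312,327),(305,563),(60,562)]),.067);print('block',P,P.mean(0))
P=ray(cm,f([(76,212),(287,212)]),.047);print('caul near end',P,P.mean(0))
P=ray(cm,f([(182,68),(96,170),(266,170)]),.032);print('blank',P)
P=ray(cm,f([(38,30),(319,30)]),.010);print('base',P, P.mean(0))
```

```text
puck [[ 0.5546514  -0.02908661  0.083     ]] [[-0.0033777   0.03897119  0.        ]]
block [[ 0.5278928  -0.05767496  0.067     ]
 [ 0.5238288  -0.00283007  0.067     ]
 [ 0.58034679  0.00181428  0.067     ]
 [ 0.58497017 -0.05445005  0.067     ]] [ 0.55425964 -0.0282852   0.067     ]
caul near end [[ 0.50693056 -0.05736327  0.047     ]
 [ 0.50275754 -0.00923223  0.047     ]] [ 0.50484405 -0.03329775  0.047     ]
blank [[ 0.47393036 -0.03586144  0.032     ]
 [ 0.49965445 -0.05411894  0.032     ]
 [ 0.49616885 -0.01391866  0.032     ]]
base [[ 0.47027473 -0.07171385  0.01      ]
 [ 0.46430517 -0.00287674  0.01      ]] [ 0.46728995 -0.03729529  0.01      ]
```

Request:
{"api": "move_arm", "payload": {
  "moves": [
    {"dp": [25, 2, -30], "roll": 0, "fingers": 0.4},
    {"dp": [25, 1.5, -30], "roll": 0, "fingers": 0.4},
    {"dp": [0, 0, -35], "roll": 0, "fingers": 0.4},
    {"dp": [0, 0, -35], "roll": 0, "fingers": 0.4},
    {"dp": [0, 0, 0], "roll": 0, "fingers": 0.4},
    {"dp": [0, 0, 0], "roll": 0, "fingers": 0.4}
  ]
}}

```text
t: 6.58
tcp_pos: [0.5535, -0.0293, 0.107]
eef_rot: [-2.12, -2.313, 0.005]
wrist_force: [0.3, 0.6, 0.5]
gripper_width: 0.0599
```

```bash
python3 -c "
from h import *
look('f')"
```

```text
t 6.58 tcp [ 0.5535 -0.0293  0.107 ] w 0.0599 F [0.3 0.6 0.5] jaw-y yaw 5.01 q [-0.05  0.43 -0.06  1.09  0.   -0.14]
```

View pics/f_wrist.png

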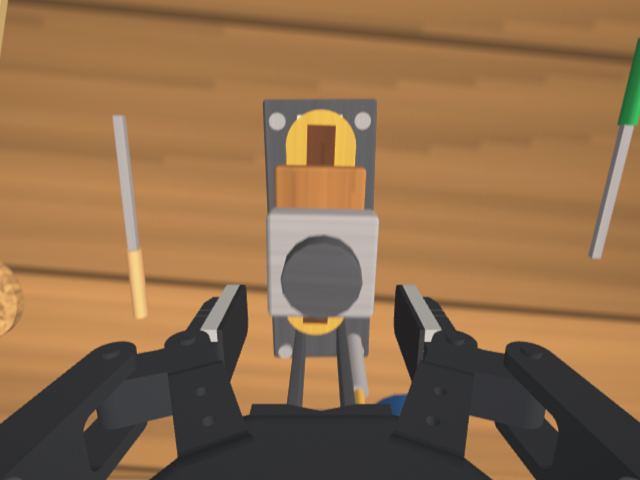

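Run:
```python
from h import *
im,cm=load('f')
cv2.imwrite('pics/f1.png',crop(im,250,400,190,330,4))
print(ray(cm,[(322,280)],.083), proj(cm,[[.5535,-.0293,.107],[.5535,-.0293,.083],[.542,-.0305,.083]]))
P=ray(cm,[(268,213),(379,216),(373,318),(269,318)],.067);print(P,P.mean(0))
```

```text
[[ 0.55449931 -0.02884927  0.083     ]] [[321.40075387 300.03072775]
 [321.25247197 278.01080294]
 [320.85169316 255.35538851]]
[[ 0.52737539 -0.05847276  0.067     ]
 [ 0.52406571 -0.00257592  0.067     ]
 [ 0.5810622   0.001537    0.067     ]
 [ 0.58597796 -0.05505737  0.067     ]] [ 0.55462032 -0.02864226  0.067     ]
```

View pics/f1.png

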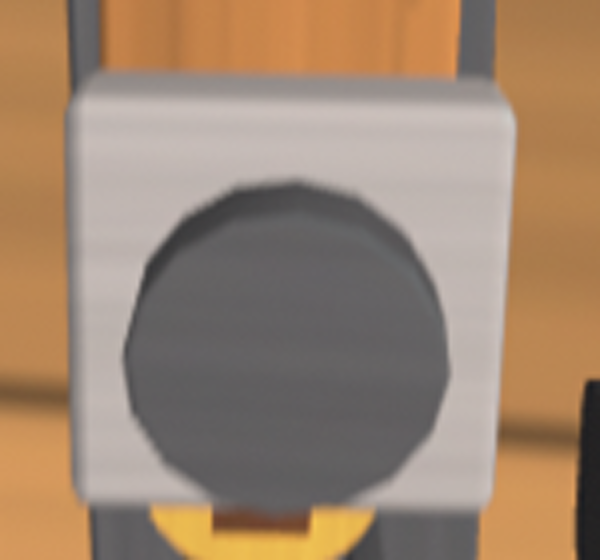

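Request:
{"api": "move_arm", "payload": {
  "moves": [
    {"dp": [0.5, 0, -20], "roll": 0, "fingers": 0.4},
    {"dp": [0, 0, -18], "roll": 0, "fingers": 0.4},
    {"dp": [0, 0, 0], "roll": 0, "fingers": 0.4},
    {"dp": [0, 0, 0], "roll": 0, "fingers": -0.3},
    {"dp": [0, 0, 0], "roll": 0, "fingers": -0.5},
    {"dp": [0, 0, 0], "roll": 0, "fingers": -0.5},
    {"dp": [0, 0, 0], "roll": 0, "fingers": -0.5}
  ]
}}

```text
t: 7.22
tcp_pos: [0.557, -0.0295, 0.0737]
eef_rot: [2.12, 2.313, 0.005]
wrist_force: [-1.6, 0.4, 6.5]
gripper_width: 0.0377
```

```bash
python3 -c "
from h import *
look('g')"
```

```text
t 7.22 tcp [ 0.557  -0.0295  0.0737] w 0.0377 F [-1.6  0.4  6.5] jaw-y yaw 5.00 q [-0.05  0.46 -0.1   1.    0.   -0.14]
```

View pics/g_wrist.png

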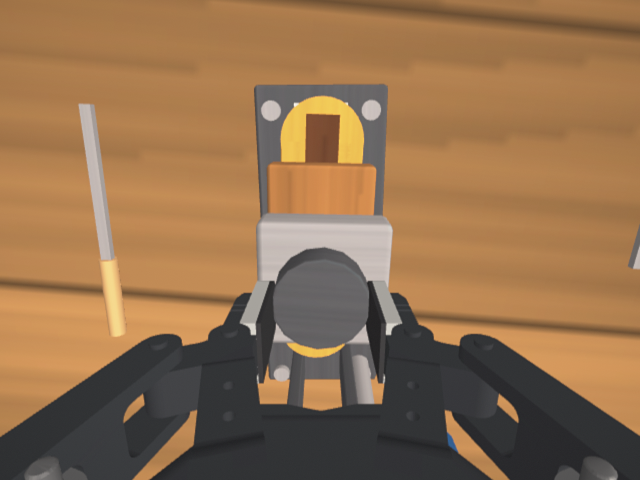

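Request:
{"api": "move_arm", "payload": {
  "moves": [
    {"dp": [0, 0, 4], "roll": 0, "fingers": -0.5},
    {"dp": [0, 0, 10], "roll": 0, "fingers": -0.5},
    {"dp": [0, 0, 30], "roll": 0, "fingers": -0.5},
    {"dp": [0, -15, 30], "roll": 0, "fingers": -0.5},
    {"dp": [0, -35, 10], "roll": 0, "fingers": -0.5},
    {"dp": [5, -38, 0], "roll": 0, "fingers": -0.5},
    {"dp": [10, -38, 0], "roll": 0, "fingers": -0.5},
    {"dp": [12, -38, 0], "roll": 0, "fingers": -0.5},
    {"dp": [12, -35, -10], "roll": 0, "fingers": -0.5},
    {"dp": [10, -30, -20], "roll": 0, "fingers": -0.5},
    {"dp": [10, -17, -10], "roll": 0, "fingers": -0.5},
    {"dp": [0, 0, 0], "roll": 0, "fingers": -0.5}
  ]
}}

```text
t: 8.27
tcp_pos: [0.6132, -0.2794, 0.1113]
eef_rot: [-2.126, -2.309, 0.003]
wrist_force: [0.2, 0.0, -2.3]
gripper_width: 0.0375
```

```bash
python3 -c "
from h import *
look('h',('wrist','top'))"
```

```text
t 8.27 tcp [ 0.6132 -0.2794  0.1113] w 0.0375 F [ 0.2  0.  -2.3] jaw-y yaw 4.73 q [-0.43  0.66  0.34  1.25 -0.   -0.51]
```

View pics/h_wrist.png

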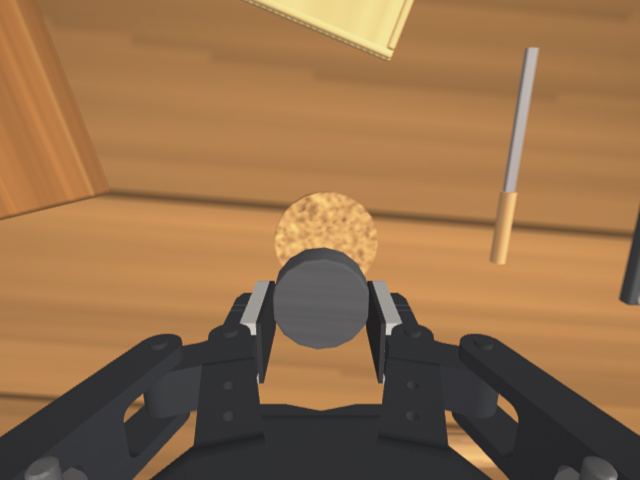

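View pics/h_top.png

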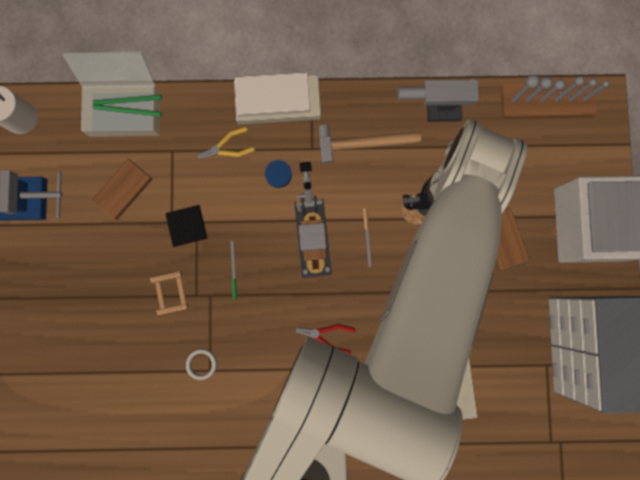

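```bash
cat >> h.py <<'E'
def disc(cm,c,z,r):
    a=np.linspace(0,2*np.pi,180); return proj(cm,np.c_[c[0]+r*np.cos(a),c[1]+r*np.sin(a),np.full(180,z)])
def over(im,cm,polys,name,box,s):
    o=crop(im,*box,s)
    for P,col in polys:
        q=((P-[box[0],box[2]]+.5)*s-.5); cv2.polylines(o,[np.round(q).astype(int)],True,col,1)
    cv2.imwrite(name,o)
def rect(cm,c,yaw,lx,ly,z):
    a=np.radians(yaw);L=np.array([[lx,ly],[lx,-ly],[-lx,-ly],[-lx,ly]])/2
    X=L@np.array([[np.cos(a),np.sin(a)],[-np.sin(a),np.cos(a)]])+c[:2]
    return proj(cm,np.c_[X,np.full(4,z)])
E
python3 - <<'E'
from h import *
im,cm=load('h')
print(ray(cm,(321.5,299),.1245))
from scipy.optimize import least_squares
def f(c):
    d=disc(cm,c,.008,.036); return [d[:,0].min()-275,d[:,0].max()-378,d[:,1].min()-192]
r=least_squares(f,[.618,-.276],diff_step=1e-4);print(r.x,r.fun)
def g(c):
    d=disc(cm,c,c[2],.02); return [d[:,0].min()-273.5,d[:,0].max()-369,d[:,1].max()-349]
q=least_squares(g,[.618,-.276,.12],diff_step=1e-4);print(q.x,q.fun)
over(im,cm,[(disc(cm,r.x,.008,.036),(255,0,0)),(disc(cm,q.x,q.x[2],.02),(0,0,255))],'pics/h1.png',(250,400,180,360),4 if 0 else 3)
E
```

```text
[[ 0.60640613 -0.28003145  0.1245    ]]
[ 0.62035392 -0.27506054] [-0.46670201  0.46655842  0.03435076]
[ 0.61576169 -0.27932756  0.11279316] [-9.09494702e-13  4.54747351e-13  5.45696821e-12]
```

View pics/h1.png

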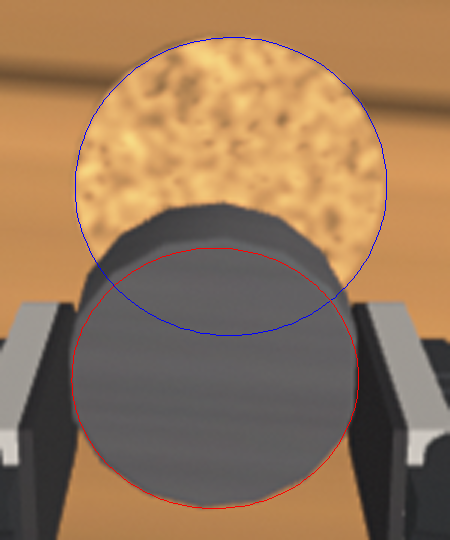

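Run:
```python
from h import *
from scipy.optimize import least_squares
im,cm=load('h')
for z in(.115,.118,.121):
    def g(c):
        d=disc(cm,c,z,.0197); return [d[:,0].min()-273.5,d[:,0].max()-369,d[:,1].max()-349,d[:,1].min()-259]
    q=least_squares(g,[.618,-.276],diff_step=1e-4);print(z,q.x,q.fun)
im,cm=load('g')
print(ray(cm,(321.5,301),.083))
im,cm=load('e')
for tag,L,R_,T,B in(('e',55.5,123.5,253,315),):
    im,cm=load(tag); f=lambda c:(lambda d:[d[:,0].min()-L,d[:,0].max()-R_,d[:,1].min()-T,d[:,1].max()-B])(disc(cm,c,.008,.036))
    print('coaster e',least_squares(f,[.618,-.276],diff_step=1e-4).x)
```

```text
0.115 [ 0.61387539 -0.27948861] [-0.09198067  0.09186262 -1.55819328  1.36172601]
0.118 [ 0.61244448 -0.27961392] [-1.13637495  1.13601926 -0.50643246  0.52207969]
0.121 [ 0.61101632 -0.27973902] [-2.22712907  2.22651446  0.59651387 -0.34954685]
[[ 0.55284024 -0.02982781  0.083     ]]
coaster e [ 0.61936757 -0.27464692]
```

Request:
{"api": "move_arm", "payload": {
  "moves": [
    {"dp": [3.5, 2.5, -30], "roll": 0, "fingers": -0.5},
    {"dp": [4, 2.5, -30], "roll": 0, "fingers": -0.5},
    {"dp": [0, 0, -22], "roll": 0, "fingers": -0.5},
    {"dp": [0, 0, -10], "roll": 0, "fingers": -0.5},
    {"dp": [0, 0, 0], "roll": 0, "fingers": -0.5},
    {"dp": [0, 0, 0], "roll": 0, "fingers": -0.5}
  ]
}}

```text
t: 8.87
tcp_pos: [0.6218, -0.2698, 0.0238]
eef_rot: [2.121, 2.317, 0.0]
wrist_force: [0.3, 0.4, -1.7]
gripper_width: 0.0376
```

```bash
python3 -c "
from h import *
look('i')"
```

```text
t 8.87 tcp [ 0.6218 -0.2698  0.0238] w 0.0376 F [ 0.3  0.4 -1.7] jaw-y yaw 5.06 q [-0.41  0.73  0.24  1.07  0.   -0.5 ]
```

View pics/i_wrist.png

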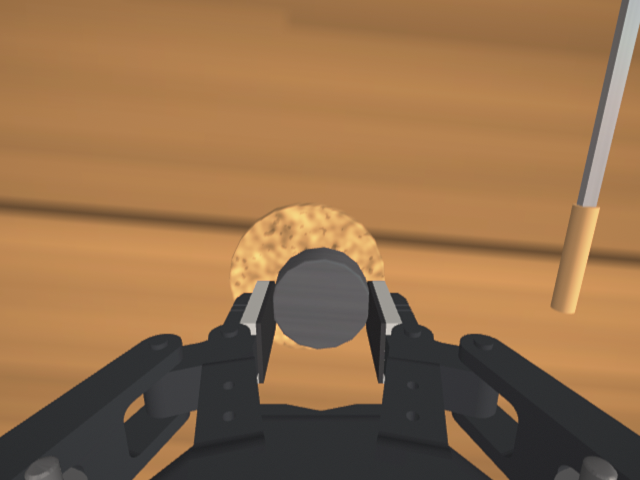

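Run:
```python
from h import *
from scipy.optimize import least_squares
im,cm=load('i')
def f(c):
    d=disc(cm,c,.008,.036); return [d[:,0].min()-231,d[:,0].max()-386,d[:,1].min()-204]
r=least_squares(f,[.618,-.276],diff_step=1e-4);print(r.x,r.fun)
z=.0305
g=lambda c:(lambda d:[d[:,0].min()-273.5,d[:,0].max()-369,d[:,1].max()-349,d[:,1].min()-259])(disc(cm,c,z,.0197))
q=least_squares(g,[.618,-.276],diff_step=1e-4);print(z,q.x,q.fun)
over(im,cm,[(disc(cm,r.x,.008,.036),(255,0,0)),(disc(cm,q.x,z,.0197),(0,0,255))],'pics/i1.png',(200,400,180,360),4)
```

```text
[ 0.62049975 -0.27585966] [-0.81456815  0.8142815   0.09079776]
0.0305 [ 0.6210382  -0.26997277] [-1.13902233  1.1388275  -0.59882048  0.60259614]
```

View pics/i1.png

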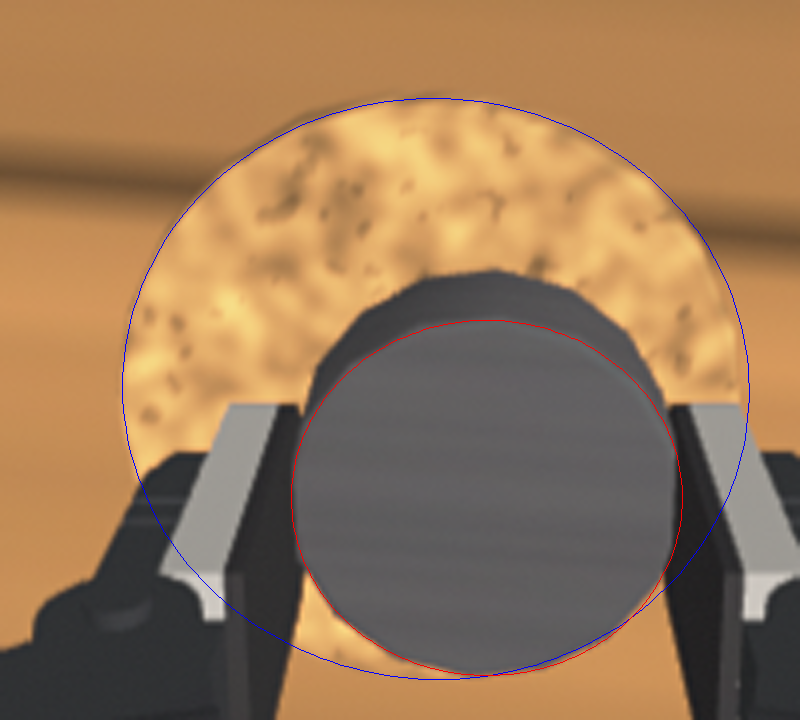

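Request:
{"api": "move_arm", "payload": {
  "moves": [
    {"dp": [-0.5, -6.0, 0], "roll": 0, "fingers": -0.5},
    {"dp": [0, 0, -2], "roll": 0, "fingers": -0.5},
    {"dp": [0, 0, -2], "roll": 0, "fingers": -0.5},
    {"dp": [0, 0, 0], "roll": 0, "fingers": -0.5},
    {"dp": [0, 0, 0], "roll": 0, "fingers": -0.5}
  ]
}}

```text
t: 9.33
tcp_pos: [0.6209, -0.2766, 0.0188]
eef_rot: [-2.123, -2.316, -0.0]
wrist_force: [-0.1, 0.4, -1.2]
gripper_width: 0.0376
```

Request:
{"api": "move_arm", "payload": {
  "moves": [
    {"dp": [0, 0, -2], "roll": 0, "fingers": -0.5},
    {"dp": [0, 0, 0], "roll": 0, "fingers": -0.5},
    {"dp": [0, 0, 0], "roll": 0, "fingers": -0.5}
  ]
}}

```text
t: 9.58
tcp_pos: [0.6208, -0.2763, 0.0163]
eef_rot: [-2.122, -2.316, 0.0]
wrist_force: [-1.0, 1.0, -2.6]
gripper_width: 0.0375
```

Request:
{"api": "move_arm", "payload": {
  "moves": [
    {"dp": [0, 0, -2], "roll": 0, "fingers": -0.5},
    {"dp": [0, 0, 0], "roll": 0, "fingers": -0.5},
    {"dp": [0, 0, 0], "roll": 0, "fingers": -0.5}
  ]
}}

```text
t: 9.83
tcp_pos: [0.6213, -0.2765, 0.0149]
eef_rot: [2.122, 2.316, 0.0]
wrist_force: [0.3, 0.1, -0.5]
gripper_width: 0.0378
```

```bash
python3 -c "
from h import *
look('j')
im,_=load('j');cv2.imwrite('pics/j1.png',crop(im,200,400,180,360,4))"
```

```text
t 9.83 tcp [ 0.6213 -0.2765  0.0149] w 0.0378 F [ 0.3  0.1 -0.5] jaw-y yaw 5.00 q [-0.42  0.74  0.23  1.06  0.   -0.51]
```

View pics/j1.png

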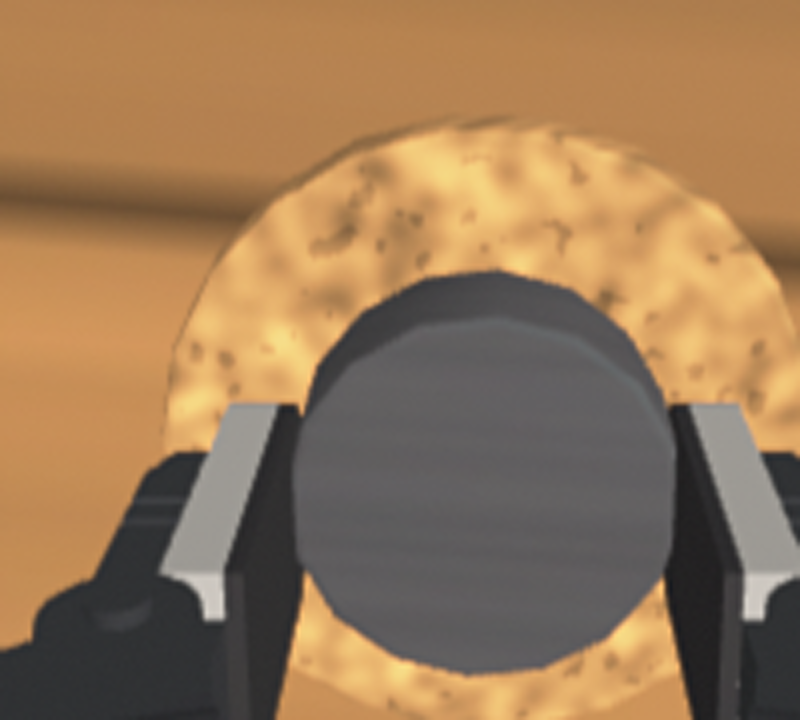

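Request:
{"api": "move_arm", "payload": {
  "moves": [
    {"dp": [0, 0, -1], "roll": 0, "fingers": -0.5},
    {"dp": [0, 0, 0], "roll": 0, "fingers": -0.5},
    {"dp": [0, 0, 0], "roll": 0, "fingers": -0.5}
  ]
}}

```text
t: 10.13
tcp_pos: [0.6213, -0.2765, 0.0148]
eef_rot: [2.122, 2.315, 0.001]
wrist_force: [-3.1, 1.2, 5.1]
gripper_width: 0.0376
```

Run:
```python
from h import *
from scipy.optimize import least_squares
im,cm=load('j')
def f(c):
    d=disc(cm,c,.008,.036); return [d[:,0].min()-241.5,d[:,0].max()-400,d[:,1].min()-211]
r=least_squares(f,[.618,-.276],diff_step=1e-4);print(r.x,r.fun)
z=.0245
g=lambda c:(lambda d:[d[:,0].min()-273.5,d[:,0].max()-369,d[:,1].max()-348.5,d[:,1].min()-259])(disc(cm,c,z,.0197))
q=least_squares(g,[.618,-.276],diff_step=1e-4);print(z,q.x,q.fun)
```

```text
[ 0.62062739 -0.27689839] [-3.04079385  3.03912633  0.35708343]
0.0245 [ 0.61893552 -0.2768496 ] [-2.21899423  2.21815135  0.768941   -0.49546609]
```

Request:
{"api": "move_arm", "payload": {
  "moves": [
    {"dp": [0, 0, 0], "roll": 0, "fingers": -0.05},
    {"dp": [0, 0, 0], "roll": 0, "fingers": 0.2},
    {"dp": [0, 0, 0], "roll": 0, "fingers": 0.2},
    {"dp": [0, 0, 10], "roll": 0, "fingers": 0.2},
    {"dp": [0, 0, 30], "roll": 0, "fingers": 0.6},
    {"dp": [0, 0, 35], "roll": 0, "fingers": 0.6},
    {"dp": [-25, 20, 35], "roll": 0, "fingers": 0.6},
    {"dp": [-25, 30, 20], "roll": 0, "fingers": 0.6},
    {"dp": [-30, 30, 0], "roll": 0, "fingers": 0.6},
    {"dp": [0, 0, 0], "roll": 0, "fingers": 0.6},
    {"dp": [0, 0, 0], "roll": 0, "fingers": 0.6}
  ]
}}

```text
t: 11.05
tcp_pos: [0.543, -0.1989, 0.1387]
eef_rot: [-2.119, -2.316, 0.002]
wrist_force: [0.6, -1.0, 0.4]
gripper_width: 0.0684
```

```bash
python3 -c "
from h import *
look('k')"
```

```text
t 11.05 tcp [ 0.543  -0.1989  0.1387] w 0.0684 F [ 0.6 -1.   0.4] jaw-y yaw 5.09 q [-0.35  0.45  0.06  1.18 -0.   -0.44]
```

View pics/k_wrist.png

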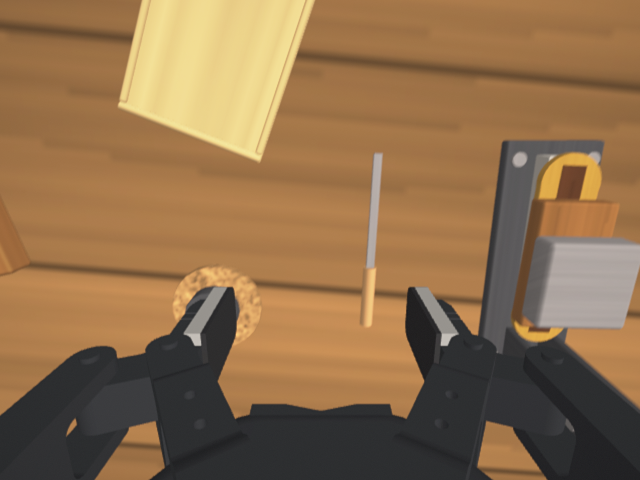

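Request:
{"api": "move_arm", "payload": {
  "moves": [
    {"dp": [-10, 20, 30], "roll": 0, "fingers": 0.6},
    {"dp": [-10, 35, 30], "roll": 0, "fingers": 0.6},
    {"dp": [-11, 38, 0], "roll": 0, "fingers": 0.6},
    {"dp": [0, 38, 0], "roll": 0, "fingers": 0.6},
    {"dp": [0, 37, 0], "roll": 0, "fingers": 0.6},
    {"dp": [0, 0, 0], "roll": 0, "fingers": 0.6},
    {"dp": [0, 0, 0], "roll": 0, "fingers": 0.6},
    {"dp": [0, 0, 0], "roll": 0, "fingers": 0.6}
  ]
}}

```text
t: 11.77
tcp_pos: [0.5174, -0.0375, 0.1952]
eef_rot: [2.121, 2.315, 0.001]
wrist_force: [-0.2, -0.5, 0.4]
gripper_width: 0.0685
```

```bash
python3 -c "
from h import *
look('l',('wrist','top'))
im,_=load('l');a=crop(im,270,380,150,330,3)
b,_=load('l','top');b=crop(b,377,457,170,250,6)
cv2.imwrite('pics/l1.png',a);cv2.imwrite('pics/l2.png',b)"
```

```text
t 11.77 tcp [ 0.5174 -0.0375  0.1952] w 0.0685 F [-0.2 -0.5  0.4] jaw-y yaw 5.01 q [-0.07  0.29 -0.02  1.26 -0.   -0.16]
```

View pics/l1.png

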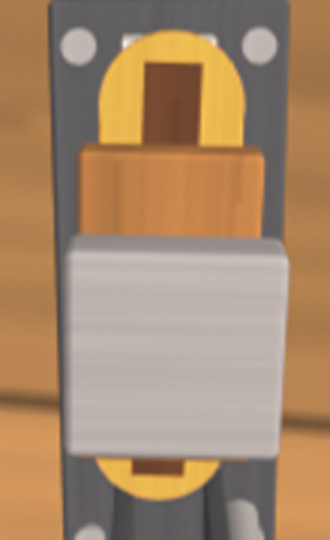

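View pics/l2.png

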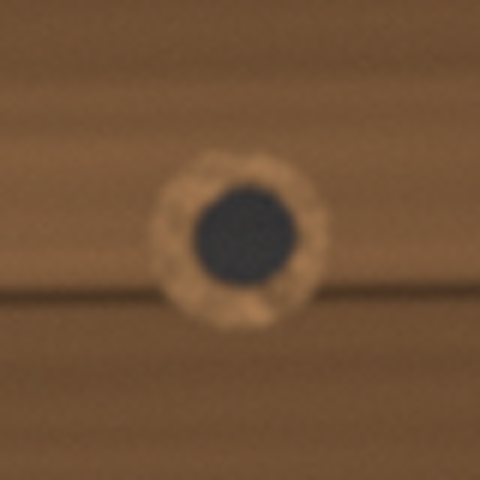

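The puck is centred on the coaster: the offset in the top view is explained by parallax, leaving under 1 mm. Next is the block.

Run:
```python
from h import *
im,cm=load('l')
f=lambda L:[(270+x/3,150+y/3) for x,y in L]
P=ray(cm,f([(67,250),(289,255),(281,458),(68,455)]),.067);print('block',P,P.mean(0))
yaw=lambda a,b:np.degrees(np.arctan2(b[1]-a[1],b[0]-a[0]))
print(yaw(P[0],P[3]),yaw(P[1],P[2]),yaw(P[0],P[1])-90,yaw(P[3],P[2])-90)
c=P.mean(0)
over(im,cm,[(rect(cm,c,y,.058,.058,.067),col) for y,col in((4,(0,0,255)),)],'pics/l3.png',(270,380,150,330),3)
print('blank ends',ray(cm,f([(172,31),(158,499)]),.032))
print('caul',ray(cm,f([(80,152),(264,155)]),.047))
from plant import optics
t=optics.camera_model('top')
print('ok')
```

```text
block [[ 0.52704507 -0.05862873  0.067     ]
 [ 0.52347265 -0.00264864  0.067     ]
 [ 0.57969036  0.00203411  0.067     ]
 [ 0.58377065 -0.05461118  0.067     ]] [ 0.55349468 -0.02846361  0.067     ]
4.051166482610386 4.761558664422386 3.651427903711067 4.120028719718107
blank ends [[ 0.4735079  -0.03636196  0.032     ]
 [ 0.61369091 -0.02771167  0.032     ]]
caul [[ 0.50571844 -0.0580681   0.047     ]
 [ 0.50228863 -0.00951896  0.047     ]]
ok
```

View pics/l3.png

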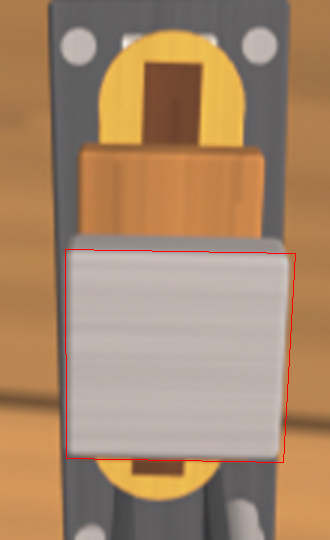

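Request:
{"api": "move_arm", "payload": {
  "moves": [
    {"dp": [18, 4.5, -25], "roll": -0.015, "fingers": 0.85},
    {"dp": [18, 4.5, -25], "roll": 0, "fingers": 0.85},
    {"dp": [0, 0, -30], "roll": 0, "fingers": 0.85},
    {"dp": [0, 0, -25], "roll": 0, "fingers": 0.85},
    {"dp": [0, 0, 0], "roll": 0, "fingers": 0.85},
    {"dp": [0, 0, 0], "roll": 0, "fingers": 0.85},
    {"dp": [0, 0, 0], "roll": 0, "fingers": 0.85}
  ]
}}

```text
t: 12.45
tcp_pos: [0.553, -0.0291, 0.0911]
eef_rot: [2.141, 2.297, 0.002]
wrist_force: [0.1, 0.0, 0.8]
gripper_width: 0.0788
```

```bash
python3 -c "
from h import *
look('m')"
```

```text
t 12.45 tcp [ 0.553  -0.0291  0.0911] w 0.0788 F [0.1 0.  0.8] jaw-y yaw 4.04 q [-0.05  0.44 -0.09  1.04 -0.   -0.12]
```

View pics/m_wrist.png

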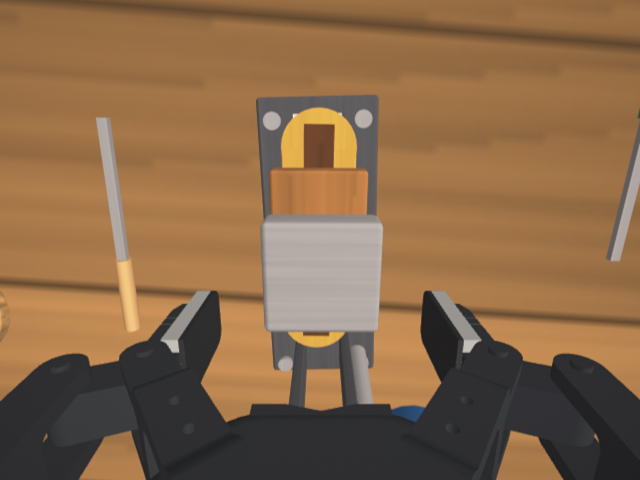

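Request:
{"api": "move_arm", "payload": {
  "moves": [
    {"dp": [0, 0.5, -15], "roll": 0, "fingers": 0.85},
    {"dp": [0, 0, -15], "roll": 0, "fingers": 0.85},
    {"dp": [0, 0, -11], "roll": 0, "fingers": 0.85},
    {"dp": [0, 0, 0], "roll": 0, "fingers": 0.6},
    {"dp": [0, 0, 0], "roll": 0, "fingers": 0.4},
    {"dp": [0, 0, 0], "roll": 0, "fingers": 0.1},
    {"dp": [0, 0, 0], "roll": 0, "fingers": 0},
    {"dp": [0, 0, 0], "roll": 0, "fingers": 0},
    {"dp": [0, 0, 0], "roll": 0, "fingers": 0}
  ],
  "force": 70
}}

```text
t: 13.25
tcp_pos: [0.5533, -0.028, 0.0512]
eef_rot: [2.138, 2.298, 0.003]
wrist_force: [-2.0, -1.4, 6.4]
gripper_width: 0.0557
```

```bash
python3 -c "
from h import *
look('n')"
```

```text
t 13.25 tcp [ 0.5533 -0.028   0.0512] w 0.0557 F [-2.  -1.4  6.4] jaw-y yaw 4.12 q [-0.05  0.48 -0.14  0.95 -0.   -0.12]
```

View pics/n_wrist.png

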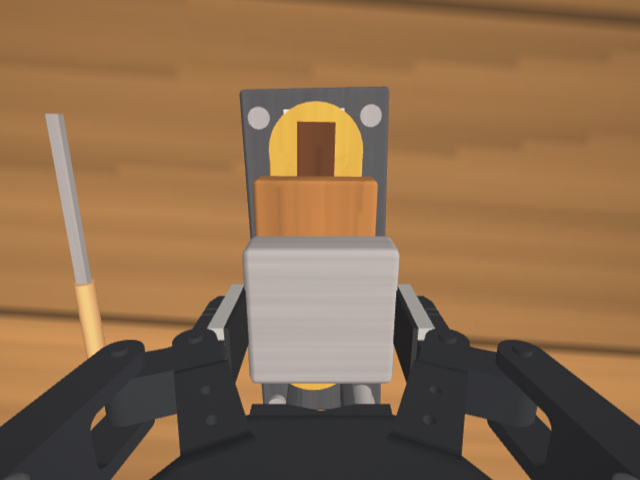

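Request:
{"api": "move_arm", "payload": {
  "moves": [
    {"dp": [0, 0, 5], "roll": 0, "fingers": 0},
    {"dp": [0, 0, 20], "roll": 0, "fingers": 0},
    {"dp": [0, 0, 30], "roll": 0, "fingers": 0},
    {"dp": [0, 10, 30], "roll": 0.02, "fingers": 0},
    {"dp": [0, 28, 25], "roll": 0.02, "fingers": 0},
    {"dp": [0, 32, 20], "roll": 0.02, "fingers": 0},
    {"dp": [5, 34, 10], "roll": 0.02, "fingers": 0},
    {"dp": [8, 34, 0], "roll": 0.02, "fingers": 0},
    {"dp": [8, 34, 0], "roll": 0.02, "fingers": 0},
    {"dp": [8, 34, 0], "roll": 0.02, "fingers": 0},
    {"dp": [8, 34, 0], "roll": 0.02, "fingers": 0},
    {"dp": [8, 30, 0], "roll": 0.02, "fingers": 0}
  ]
}}

```text
t: 14.3
tcp_pos: [0.5964, 0.2448, 0.1883]
eef_rot: [-1.921, -2.484, 0.001]
wrist_force: [-0.3, -1.1, -4.6]
gripper_width: 0.0559
```

Request:
{"api": "move_arm", "payload": {
  "moves": [
    {"dp": [5, 20, 0], "roll": 0, "fingers": 0},
    {"dp": [0, 0, 0], "roll": 0, "fingers": 0},
    {"dp": [0, 0, 0], "roll": 0, "fingers": 0},
    {"dp": [0, 0, 0], "roll": 0, "fingers": 0}
  ]
}}

```text
t: 14.63
tcp_pos: [0.6012, 0.262, 0.1879]
eef_rot: [-1.924, -2.483, 0.004]
wrist_force: [0.9, -1.0, -4.4]
gripper_width: 0.0562
```

```bash
python3 -c "
from h import *
look('o')"
```

```text
t 14.63 tcp [0.6012 0.262  0.1879] w 0.0562 F [ 0.9 -1.  -4.4] jaw-y yaw 14.46 q [ 0.41  0.58  0.4   1.4  -0.    0.16]
```

View pics/o_wrist.png

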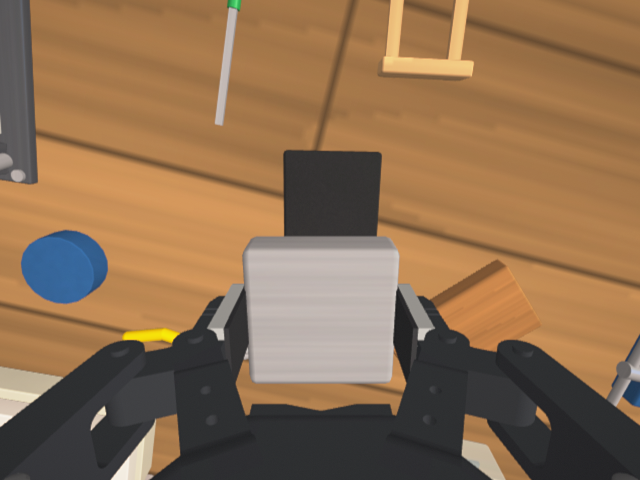

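Run:
```python
from h import *
from scipy.optimize import least_squares
im,cm=load('o')
P=ray(cm,[(285,151),(381,152.5),(377.5,236),(285.5,236)],.01);print(P)
yaw=lambda a,b:np.degrees(np.arctan2(b[1]-a[1],b[0]-a[0]))
print(yaw(P[0],P[1])-90,yaw(P[0],P[3]),yaw(P[1],P[2]),np.linalg.norm(P[0]-P[1]))
ya=14.6;a=np.radians(ya);c=(P[0]+P[1])[:2]/2+.042*np.array([np.cos(a),np.sin(a)]);print('pad',c)
# block top: z TCP .188 -> underside .1838, top .2038
B=ray(cm,[(245,251),(398,252),(392,382),(250,382)],.2038);print('block',B,B.mean(0),np.linalg.norm(B[0]-B[1]),yaw(B[0],B[1])-90)
over(im,cm,[(rect(cm,c,ya,.084,.084,.01),(0,0,255)),(rect(cm,B.mean(0),14.6,.058,.058,.2038),(0,255,0))],'pics/o1.png',(230,430,140,390),3 if 0 else 2.4)
```

```text
[[0.55963778 0.21983343 0.01      ]
 [0.5406522  0.29857557 0.01      ]
 [0.61171741 0.31697616 0.01      ]
 [0.63231981 0.23699516 0.01      ]]
13.55589459418988 13.285389098578825 14.516528953321359 0.08099862496210654
pad [0.59078877 0.26979141]
block [[0.58184696 0.22853654 0.2038    ]
 [0.56845669 0.28203262 0.2038    ]
 [0.62148543 0.29641476 0.2038    ]
 [0.6357082  0.24130615 0.2038    ]] [0.60187432 0.26207252 0.2038    ] 0.05514644707567973 14.05261651130563
```

View pics/o1.png

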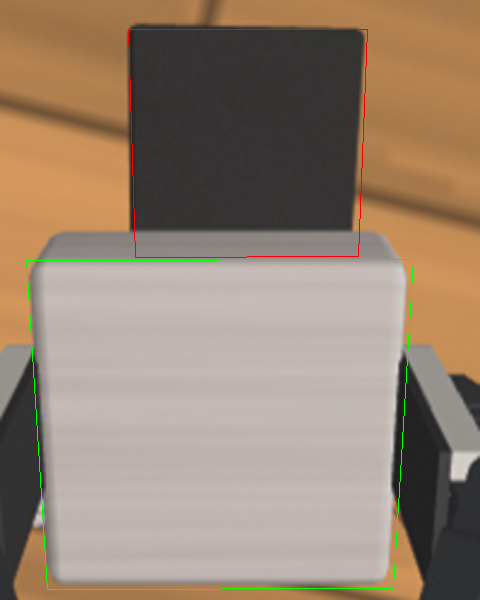

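Request:
{"api": "move_arm", "payload": {
  "moves": [
    {"dp": [-6, 3.5, -30], "roll": -0.01, "fingers": 0},
    {"dp": [-5, 3, -30], "roll": 0, "fingers": 0},
    {"dp": [0, 0, -30], "roll": 0, "fingers": 0},
    {"dp": [0, 0, -30], "roll": 0, "fingers": 0},
    {"dp": [0, 0, -20], "roll": 0, "fingers": 0},
    {"dp": [0, 0, -15], "roll": 0, "fingers": 0},
    {"dp": [0, 0, 0], "roll": 0, "fingers": 0},
    {"dp": [0, 0, 0], "roll": 0, "fingers": 0},
    {"dp": [0, 0, 0], "roll": 0, "fingers": 0}
  ]
}}

```text
t: 15.43
tcp_pos: [0.5921, 0.2685, 0.0355]
eef_rot: [1.938, 2.471, 0.003]
wrist_force: [0.0, 0.4, -4.8]
gripper_width: 0.0558
```

```bash
python3 -c "
from h import *
look('p')
im,_=load('p');cv2.imwrite('pics/p1.png',crop(im,200,440,180,400,3.3))"
```

```text
t 15.43 tcp [0.5921 0.2685 0.0355] w 0.0558 F [ 0.   0.4 -4.8] jaw-y yaw 13.80 q [ 0.43  0.67  0.15  1.05 -0.    0.18]
```

View pics/p1.png

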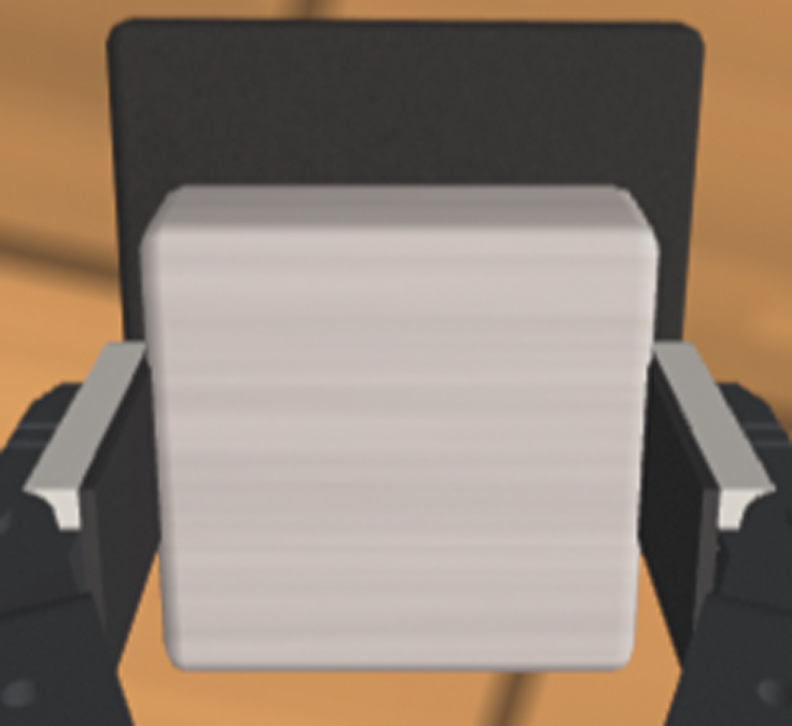

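Run:
```python
from h import *
im,cm=load('p')
f=lambda L:[(200+x/3.3,180+y/3.3) for x,y in L]
yaw=lambda a,b:np.degrees(np.arctan2(b[1]-a[1],b[0]-a[0]))
P=ray(cm,f([(108,27),(704,30),(684,330),(122,330)]),.01);print(P)
print(yaw(P[0],P[1])-90,yaw(P[0],P[3]),yaw(P[1],P[2]),np.linalg.norm(P[0]-P[1]))
a=np.radians(13.8);u=np.array([np.cos(a),np.sin(a)]);print('pad',(P[0]+P[1])[:2]/2+.042*u)
B=ray(cm,f([(142,230),(658,230),(636,668),(163,668)]),.0513);print('block',B,B.mean(0),np.linalg.norm(B[0]-B[1]),yaw(B[0],B[1])-90,yaw(B[0],B[3]),yaw(B[1],B[2]))
```

```text
[[0.5596671  0.21918426 0.01      ]
 [0.54051654 0.29904055 0.01      ]
 [0.58386412 0.30980303 0.01      ]
 [0.60365253 0.22907141 0.01      ]]
13.485593651940277 12.668513142009818 13.943636134606736 0.08212046172848993
pad [0.59087946 0.26913081]
block [[0.57189431 0.23455847 0.0513    ]
 [0.5585054  0.28917696 0.0513    ]
 [0.61292777 0.30316516 0.0513    ]
 [0.62662263 0.24727516 0.0513    ]] [0.59248753 0.26854394 0.0513    ] 0.056235595993174514 13.773596760392365 13.081137116795752 14.414720882402735
```

Request:
{"api": "move_arm", "payload": {
  "moves": [
    {"dp": [-1.5, 0.5, -7], "roll": -0.005, "fingers": 0},
    {"dp": [0, 0, -6], "roll": 0, "fingers": 0},
    {"dp": [0, 0, -4], "roll": 0, "fingers": 0},
    {"dp": [0, 0, -2], "roll": 0, "fingers": 0},
    {"dp": [0, 0, 0], "roll": 0, "fingers": 0},
    {"dp": [0, 0, 0], "roll": 0, "fingers": 0}
  ]
}}

```text
t: 15.98
tcp_pos: [0.5895, 0.2695, 0.0147]
eef_rot: [1.943, 2.469, -0.0]
wrist_force: [0.1, 0.1, -4.8]
gripper_width: 0.0559
```

Request:
{"api": "move_arm", "payload": {
  "moves": [
    {"dp": [0, 0, -2], "roll": 0, "fingers": 0},
    {"dp": [0, 0, 0], "roll": 0, "fingers": 0},
    {"dp": [0, 0, 0], "roll": 0, "fingers": 0}
  ]
}}

```text
t: 16.23
tcp_pos: [0.5898, 0.2697, 0.0142]
eef_rot: [1.943, 2.468, 0.002]
wrist_force: [-4.3, -0.5, 4.7]
gripper_width: 0.0561
```

Request:
{"api": "move_arm", "payload": {
  "moves": [
    {"dp": [0, 0, 0], "roll": 0, "fingers": 0.5},
    {"dp": [0, 0, 0], "roll": 0, "fingers": 0.7},
    {"dp": [0, 0, 0], "roll": 0, "fingers": 0.7},
    {"dp": [0, 0, 10], "roll": 0, "fingers": 0.7},
    {"dp": [0, 0, 30], "roll": 0, "fingers": 0.6},
    {"dp": [0, 0, 35], "roll": 0, "fingers": 0.6},
    {"dp": [0, -10, 35], "roll": 0, "fingers": 0.6},
    {"dp": [-10, -25, 30], "roll": -0.02, "fingers": 0.6},
    {"dp": [-10, -32, 10], "roll": -0.02, "fingers": 0.6},
    {"dp": [-10, -34, 0], "roll": -0.02, "fingers": 0.6},
    {"dp": [-10, -34, 0], "roll": -0.02, "fingers": 0.6},
    {"dp": [-10, -34, 0], "roll": -0.02, "fingers": 0.6}
  ]
}}

```text
t: 17.23
tcp_pos: [0.5394, 0.0993, 0.1644]
eef_rot: [2.063, 2.367, 0.003]
wrist_force: [0.6, -1.3, 0.3]
gripper_width: 0.0685
```

Request:
{"api": "move_arm", "payload": {
  "moves": [
    {"dp": [-10, -34, 0], "roll": -0.02, "fingers": 0.6},
    {"dp": [-10, -34, 0], "roll": -0.02, "fingers": 0.6},
    {"dp": [-5, -34, 0], "roll": -0.02, "fingers": 0.6},
    {"dp": [0, -27, 0], "roll": 0, "fingers": 0.6},
    {"dp": [0, 0, 0], "roll": 0, "fingers": 0.6},
    {"dp": [0, 0, 0], "roll": 0, "fingers": 0.6},
    {"dp": [0, 0, 0], "roll": 0, "fingers": 0.6}
  ]
}}

```text
t: 17.82
tcp_pos: [0.5149, -0.0284, 0.1635]
eef_rot: [2.134, 2.305, 0.002]
wrist_force: [0.8, -0.2, -0.3]
gripper_width: 0.0683
```

```bash
python3 -c "
from h import *
look('q',('wrist','top'))
im,_=load('q');cv2.imwrite('pics/q1.png',crop(im,270,380,130,330,3))
im,_=load('q','top');cv2.imwrite('pics/q2.png',crop(im,150,225,190,265,7))"
```

```text
t 17.82 tcp [ 0.5149 -0.0284  0.1635] w 0.0683 F [ 0.8 -0.2 -0.3] jaw-y yaw 4.40 q [-0.06  0.31 -0.08  1.18  0.   -0.13]
```

View pics/q_wrist.png

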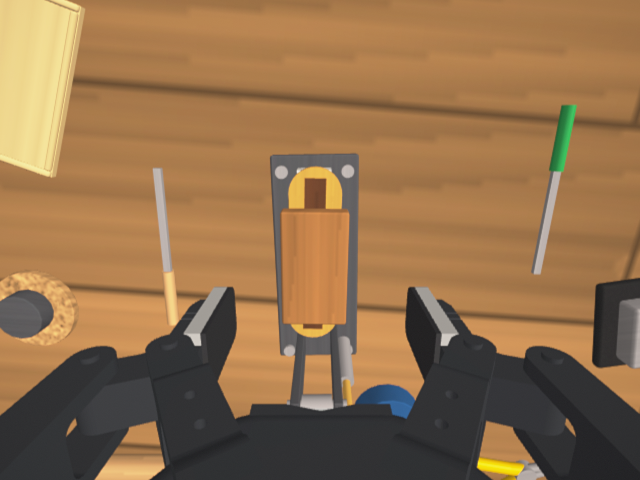

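View pics/q2.png

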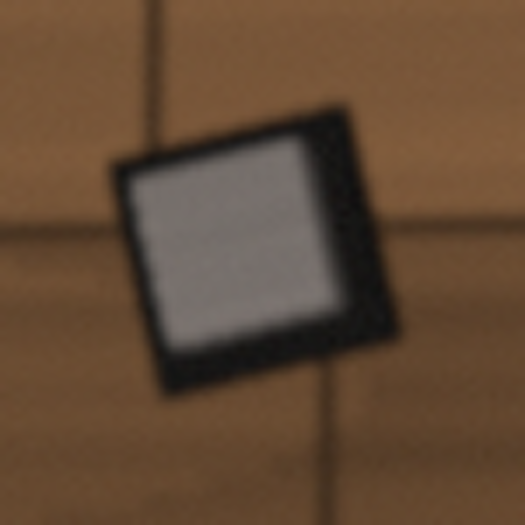

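Run:
```python
from h import *
im,cm=load('q','top')
f=lambda L:[(150+(x+.5)/7-.5,190+(y+.5)/7-.5) for x,y in L]
P=ray(cm,f([(110,162),(346,105),(402,336),(165,395)]),.01);print('pad',P.mean(0))
B=ray(cm,f([(130,180),(303,135),(345,303),(172,353)]),.03);print('block',B.mean(0),np.linalg.norm(B[0]-B[1]),np.linalg.norm(B[2]-B[1]))
over(im,cm,[(rect(cm,P.mean(0),13.4,.084,.084,.01),(0,0,255)),(rect(cm,P.mean(0),13.4,.058,.058,.03),(0,255,0))],'pics/q3.png',(150,225,190,265),7)
yaw=lambda a,b:np.degrees(np.arctan2(b[1]-a[1],b[0]-a[0]))
print(yaw(P[3],P[0]),yaw(P[2],P[1]),yaw(B[3],B[0]),yaw(B[2],B[1]),yaw(P[1],P[0])-90,yaw(P[2],P[3])-90,yaw(B[1],B[0])-90,yaw(B[2],B[3])-90)
```

```text
pad [0.59017131 0.26591234 0.01      ]
block [0.58992654 0.26724332 0.03      ] 0.05880230436333021 0.057949786625953556
13.710875049559151 13.715482919707815 14.046561858527367 14.183838402732295 12.942630999392108 13.253456065831742 13.957065910870341 15.44788498052938
```

View pics/q3.png

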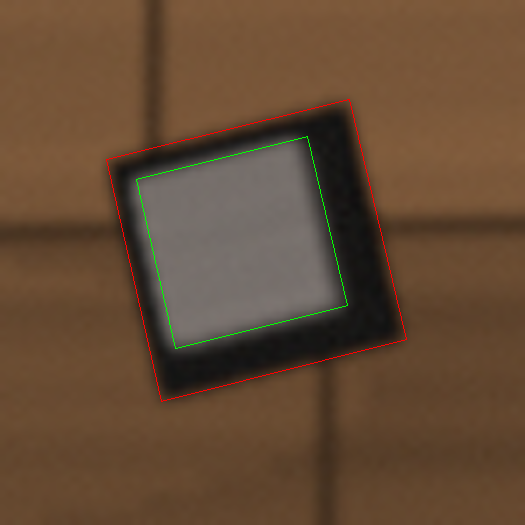

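View pics/q1.png

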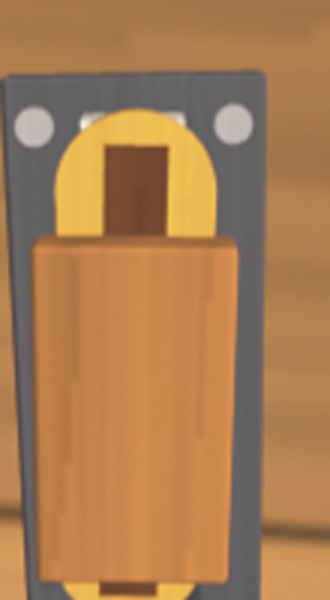

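The block sits centred and squared: the overlay of a centred block agrees within about 1 mm and 1°. Next is the caul in the stack.

Run:
```python
from h import *
im,cm=load('q')
f=lambda L:[(270+x/3,130+y/3) for x,y in L]
yaw=lambda a,b:np.degrees(np.arctan2(b[1]-a[1],b[0]-a[0]))
P=ray(cm,f([(33,249),(239,249),(228,582),(38,582)]),.047);print('caul',P.mean(0),yaw(P[0],P[1])-90,yaw(P[0],P[3]),yaw(P[1],P[2]),np.linalg.norm(P[0]-P[1]),np.linalg.norm(P[0]-P[3]))
print(proj(cm,P.mean(0)))
P=ray(cm,[(85,6),(51,177)],.009);print('tray right side',P)
```

```text
caul [ 0.54869215 -0.03044696  0.047     ] 4.370534440494396 3.5354580972660155 3.765910213294142 0.048984648757368666 0.08861610721489119
[[314.81171432 270.94326484]]
tray right side [[ 0.37615158 -0.20627709  0.009     ]
 [ 0.49998286 -0.24505016  0.009     ]]
```

Request:
{"api": "move_arm", "payload": {
  "moves": [
    {"dp": [17, -1, -30], "roll": -0.009, "fingers": 0.6},
    {"dp": [17, -1, -30], "roll": 0, "fingers": 0.6},
    {"dp": [0, 0, -30], "roll": 0, "fingers": 0.6},
    {"dp": [0, 0, -25], "roll": 0, "fingers": 0.6},
    {"dp": [0, 0, -13], "roll": 0, "fingers": 0.6},
    {"dp": [0, 0, 0], "roll": 0, "fingers": 0.6},
    {"dp": [0, 0, 0], "roll": 0, "fingers": 0.3},
    {"dp": [0, 0, 0], "roll": 0, "fingers": 0.1},
    {"dp": [0, 0, 0], "roll": 0, "fingers": -0.2},
    {"dp": [0, 0, 0], "roll": 0, "fingers": -0.2},
    {"dp": [0, 0, 0], "roll": 0, "fingers": -0.2}
  ],
  "force": 40
}}

```text
t: 18.83
tcp_pos: [0.5493, -0.0305, 0.036]
eef_rot: [2.143, 2.295, 0.002]
wrist_force: [0.5, 0.1, -1.2]
gripper_width: 0.0489
```

```bash
python3 -c "
from h import *
look('r')"
```

```text
t 18.83 tcp [ 0.5493 -0.0305  0.036 ] w 0.0489 F [ 0.5  0.1 -1.2] jaw-y yaw 3.91 q [-0.06  0.5  -0.16  0.91 -0.   -0.12]
```

View pics/r_wrist.png

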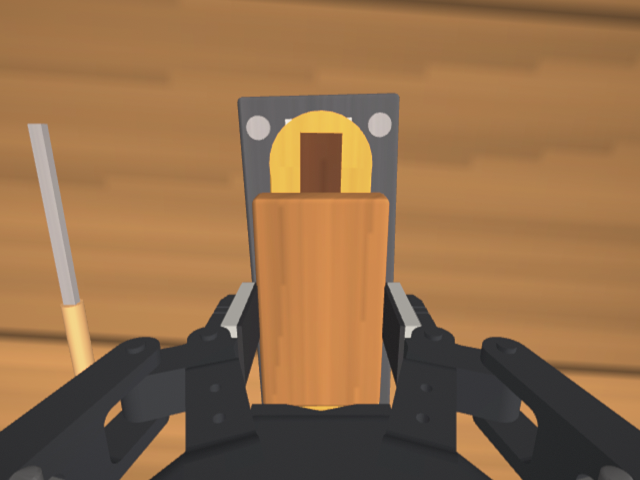

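Request:
{"api": "move_arm", "payload": {
  "moves": [
    {"dp": [0, 0, 5], "roll": 0, "fingers": -0.2},
    {"dp": [0, 0, 20], "roll": 0, "fingers": -0.2},
    {"dp": [0, 0, 30], "roll": 0, "fingers": -0.2},
    {"dp": [-5, -10, 30], "roll": -0.03, "fingers": -0.2},
    {"dp": [-10, -20, 30], "roll": -0.04, "fingers": -0.2},
    {"dp": [-13, -28, 25], "roll": -0.04, "fingers": -0.2},
    {"dp": [-13, -31, 15], "roll": -0.04, "fingers": -0.2},
    {"dp": [-13, -32, 10], "roll": -0.04, "fingers": -0.2},
    {"dp": [-13, -32, 0], "roll": -0.04, "fingers": -0.2},
    {"dp": [-13, -32, 0], "roll": -0.04, "fingers": -0.2},
    {"dp": [-13, -32, 0], "roll": -0.04, "fingers": -0.2},
    {"dp": [-12, -30, 0], "roll": -0.04, "fingers": -0.2}
  ]
}}

```text
t: 19.88
tcp_pos: [0.4424, -0.2792, 0.2007]
eef_rot: [2.513, 1.884, 0.0]
wrist_force: [0.8, -0.0, -0.8]
gripper_width: 0.0487
```

Request:
{"api": "move_arm", "payload": {
  "moves": [
    {"dp": [0, 0, 0], "roll": 0, "fingers": -0.2},
    {"dp": [0, 0, 0], "roll": 0, "fingers": -0.2},
    {"dp": [0, 0, 0], "roll": 0, "fingers": -0.2}
  ]
}}

```text
t: 20.13
tcp_pos: [0.4433, -0.2774, 0.2001]
eef_rot: [-2.512, -1.887, -0.001]
wrist_force: [0.5, -1.5, -0.8]
gripper_width: 0.0487
```

```bash
python3 -c "
from h import *
look('s')"
```

```text
t 20.13 tcp [ 0.4433 -0.2774  0.2001] w 0.0487 F [ 0.5 -1.5 -0.8] jaw-y yaw -16.17 q [-0.56  0.3   0.    1.27  0.   -0.28]
```

View pics/s_wrist.png

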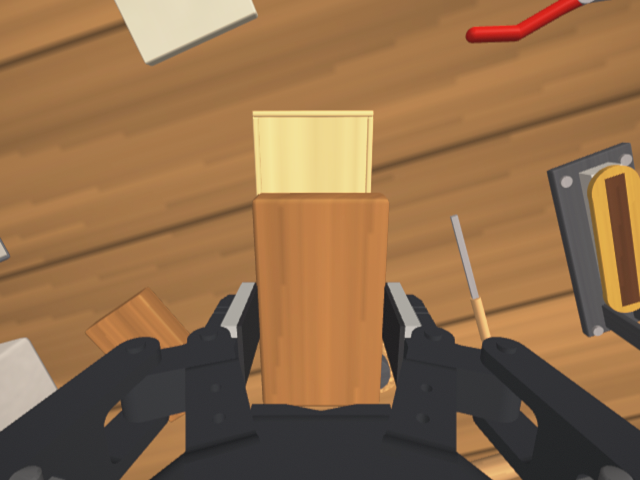

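Run:
```python
from h import *
im,cm=load('s')
cv2.imwrite('pics/s1.png',crop(im,230,410,95,275,3.3))
yaw=lambda a,b:np.degrees(np.arctan2(b[1]-a[1],b[0]-a[0]))
P=ray(cm,[(253,111.5),(373,111.5),(370.5,192),(258,192)],.009)
print(yaw(P[0],P[1])-90,yaw(P[0],P[3]),yaw(P[1],P[2]),np.linalg.norm(P[0]-P[1]))
a=np.radians(-16.2);u=np.array([np.cos(a),np.sin(a)]);c=(P[0]+P[1])[:2]/2+.065*u;print('tray',c)
B=ray(cm,[(253,200),(389,200),(379,404),(261,404)],.2111);print('caul',B.mean(0),np.linalg.norm(B[0]-B[1]),yaw(B[0],B[1])-90,yaw(B[0],B[3]),yaw(B[1],B[2]))
near=(B[0]+B[1])[:2]/2+.045*u;print(near)
over(im,cm,[(rect(cm,c,-16.2,.13,.104,.009),(0,0,255))],'pics/s2.png',(230,410,95,275),3.3)
```

```text
-16.202284222439047 -15.318318378061427 -15.84874528624757 0.10235144909939968
tray [ 0.42481901 -0.27923091]
caul [ 0.4424429  -0.27778931  0.2111    ] 0.048895492167648685 -16.205917139854577 -16.844077248725743 -16.069551919744864
[ 0.44353829 -0.27790257]
```

View pics/s2.png

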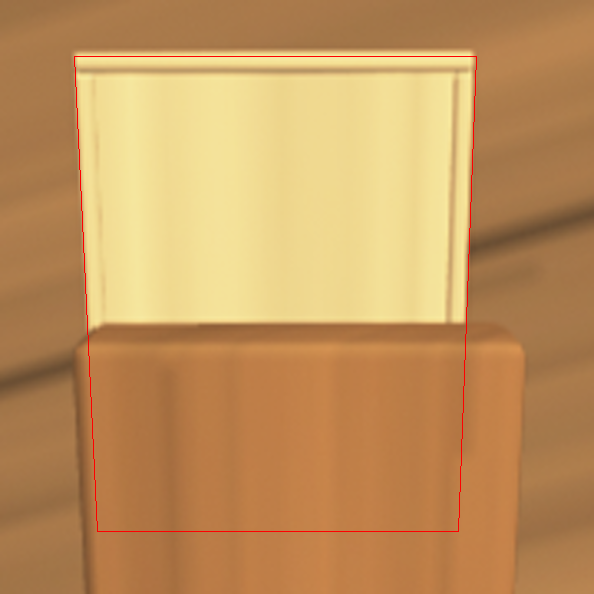

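Request:
{"api": "move_arm", "payload": {
  "moves": [
    {"dp": [-9, -0.5, -35], "roll": 0, "fingers": -0.2},
    {"dp": [-9.5, -0.5, -35], "roll": 0, "fingers": -0.2},
    {"dp": [0, 0, -35], "roll": 0, "fingers": -0.2},
    {"dp": [0, 0, -30], "roll": 0, "fingers": -0.2},
    {"dp": [0, 0, -20], "roll": 0, "fingers": -0.2},
    {"dp": [0, 0, -5], "roll": 0, "fingers": -0.2},
    {"dp": [0, 0, 0], "roll": 0, "fingers": -0.2},
    {"dp": [0, 0, 0], "roll": 0, "fingers": -0.2},
    {"dp": [0, 0, 0], "roll": 0, "fingers": -0.2}
  ]
}}

```text
t: 20.93
tcp_pos: [0.4267, -0.279, 0.0416]
eef_rot: [2.508, 1.887, 0.002]
wrist_force: [-0.2, 0.0, 0.1]
gripper_width: 0.0487
```

```bash
python3 -c "
from h import *
look('t')
im,_=load('t');cv2.imwrite('pics/t1.png',crop(im,200,440,150,330,3.3))"
```

```text
t 20.93 tcp [ 0.4267 -0.279   0.0416] w 0.0487 F [-0.2  0.   0.1] jaw-y yaw -16.09 q [-0.58  0.42 -0.27  0.87  0.   -0.3 ]
```

View pics/t1.png

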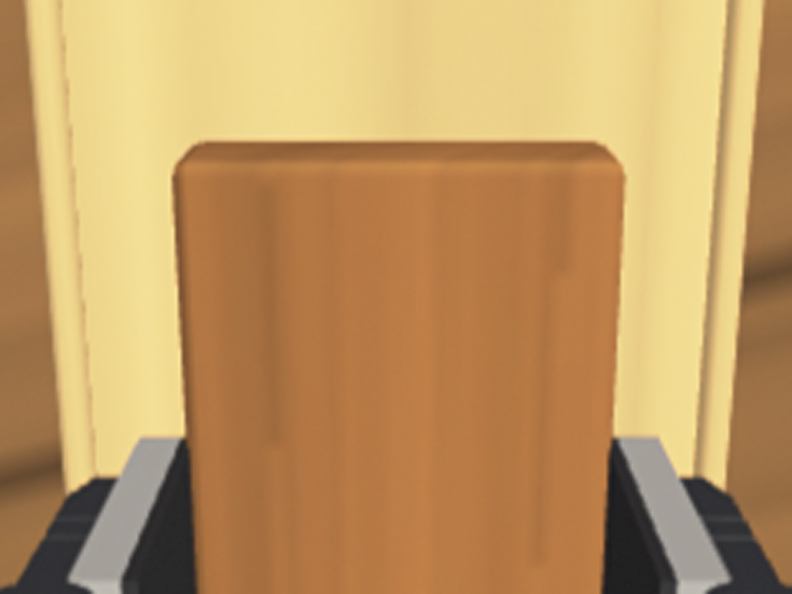

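Run:
```python
from h import *
im,cm=load('t')
f=lambda L:[(200+x/3.3,150+y/3.3) for x,y in L]
cv2.imwrite('pics/t2.png',crop(im,200,440,60,240,3.3))
yaw=lambda a,b:np.degrees(np.arctan2(b[1]-a[1],b[0]-a[0]))
# tray outer rim edges
L=ray(cm,f([(27,30),(64,480)]),.009);Rr=ray(cm,f([(764,30),(727,480)]),.009)
print(yaw(*L),yaw(*Rr))
a=np.radians(-16.1);n=np.array([-np.sin(a),np.cos(a)]);print('tray lateral',((L+Rr).mean(0)/2)@np.r_[n,0], L@np.r_[n,0],Rr@np.r_[n,0])
C=ray(cm,f([(174,175),(198,560),(624,175),(603,560)]),.0526);print('caul lateral',C.mean(0)@np.r_[n,0],C@np.r_[n,0],yaw(C[0],C[1]),yaw(C[2],C[3]))
```

```text
-16.13650100960366 -16.143664883149775
tray lateral -0.15062755855889468 [-0.2023746  -0.20241869] [-0.09883212 -0.09888482]
caul lateral -0.15000454509555092 [-0.17464936 -0.1741609  -0.12554385 -0.12566408] -15.50348012551246 -16.246894636603777
```

View pics/t2.png

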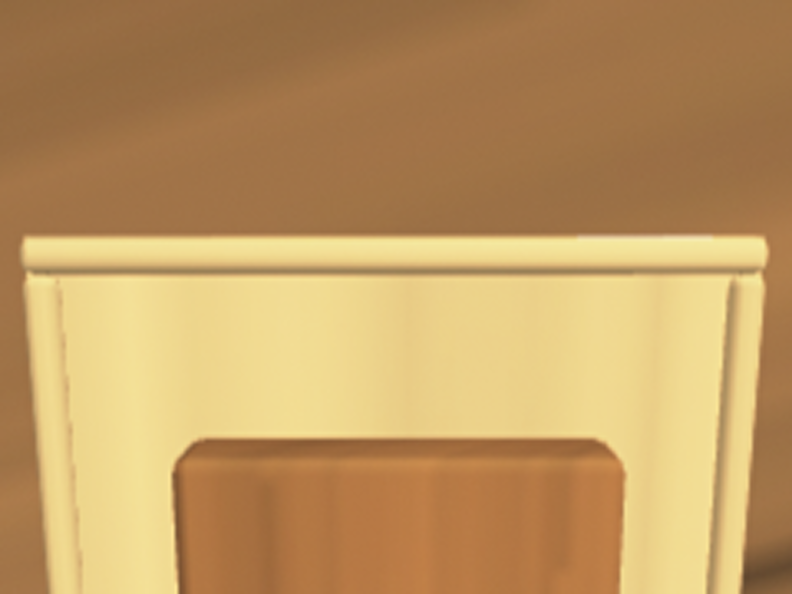

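Run:
```python
from h import *
im,cm=load('t')
a=np.radians(-16.1);u=np.r_[np.cos(a),np.sin(a),0]
print('outer',ray(cm,(320,60+241/3.3),.009)@u+.065,'inner',ray(cm,(320,60+271/3.3),.009)@u+.060)
print('caul',ray(cm,(320,60+470/3.3),.0526)@u+.045,'tcp',np.array([.4267,-.279,0])@u)
```

```text
outer [0.48526277] inner [0.48428397]
caul [0.4885181] tcp 0.48733525335040884
```

Request:
{"api": "move_arm", "payload": {
  "moves": [
    {"dp": [-3.3, 0.3, -12], "roll": 0, "fingers": -0.2},
    {"dp": [0, 0, -10], "roll": 0, "fingers": -0.2},
    {"dp": [0, 0, -5], "roll": 0, "fingers": -0.2},
    {"dp": [0, 0, -2], "roll": 0, "fingers": -0.2},
    {"dp": [0, 0, 0], "roll": 0, "fingers": -0.2},
    {"dp": [0, 0, 0], "roll": 0, "fingers": -0.2}
  ]
}}

```text
t: 21.48
tcp_pos: [0.4219, -0.2783, 0.011]
eef_rot: [2.511, 1.887, 0.0]
wrist_force: [0.7, 0.1, -1.0]
gripper_width: 0.0486
```

Request:
{"api": "move_arm", "payload": {
  "moves": [
    {"dp": [0, 0, -2], "roll": 0, "fingers": -0.2},
    {"dp": [0, 0, 0], "roll": 0, "fingers": -0.2},
    {"dp": [0, 0, 0], "roll": 0, "fingers": -0.2}
  ]
}}

```text
t: 21.73
tcp_pos: [0.4218, -0.2783, 0.009]
eef_rot: [2.511, 1.887, 0.0]
wrist_force: [0.8, -0.4, -1.0]
gripper_width: 0.049
```

Request:
{"api": "move_arm", "payload": {
  "moves": [
    {"dp": [0, 0, -1.5], "roll": 0, "fingers": -0.2},
    {"dp": [0, 0, 0], "roll": 0, "fingers": -0.2},
    {"dp": [0, 0, 0], "roll": 0, "fingers": -0.2}
  ]
}}

```text
t: 21.98
tcp_pos: [0.4219, -0.2784, 0.0087]
eef_rot: [2.511, 1.887, 0.001]
wrist_force: [-2.6, 1.1, 9.6]
gripper_width: 0.0485
```

Run:
```python
from h import *
look('u')
im,cm=load('u')
cv2.imwrite('pics/u1.png',crop(im,180,460,90,270,2.8))
```

```text
t 21.98 tcp [ 0.4219 -0.2784  0.0087] w 0.0485 F [-2.6  1.1  9.6] jaw-y yaw -16.15 q [-0.58  0.46 -0.31  0.79  0.   -0.3 ]
```

View pics/u1.png

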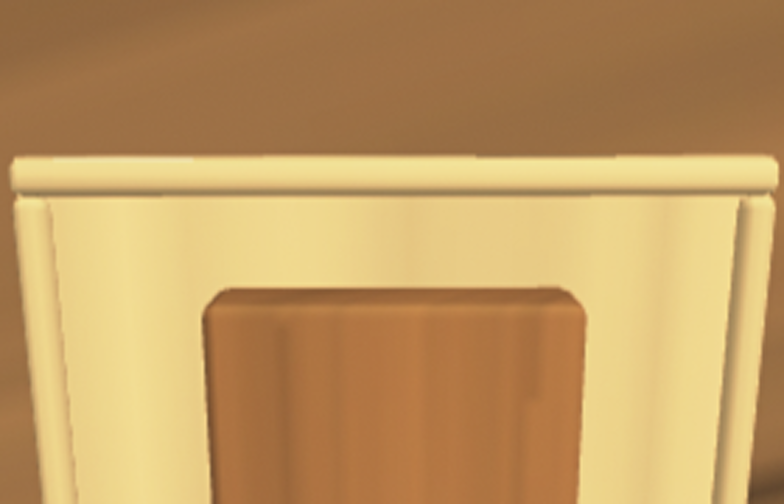

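Run:
```python
from h import *
im,cm=load('u')
a=np.radians(-16.15);u=np.r_[np.cos(a),np.sin(a),0];n=np.r_[-np.sin(a),np.cos(a),0]
g=lambda x,y,z:ray(cm,(180+x/2.8,90+y/2.8),z)[0]
print('outer',g(392,162,.009)@u+.065,'inner',g(392,192,.009)@u+.06,'caul',g(392,308,.02)@u+.045)
print('tray lat',(g(15,200,.009)@n+g(774,200,.009)@n)/2,'caul lat',(g(203,312,.02)@n+g(586,312,.02)@n)/2)
```

```text
outer 0.48533176980480736 inner 0.48427460036612524 caul 0.4829866814198318
tray lat -0.15042900103873133 caul lat -0.15043083448509215
```

Request:
{"api": "move_arm", "payload": {
  "moves": [
    {"dp": [0, 0, 0.5], "roll": 0, "fingers": 0.25},
    {"dp": [0, 0, 0], "roll": 0, "fingers": 0.25},
    {"dp": [0, 0, 0], "roll": 0, "fingers": 0.25},
    {"dp": [0, 0, 15], "roll": 0, "fingers": 0.25},
    {"dp": [0, 0, 30], "roll": 0, "fingers": 0.3},
    {"dp": [0, 0, 35], "roll": 0, "fingers": 0.3},
    {"dp": [0, 10, 35], "roll": 0.04, "fingers": 0.3},
    {"dp": [10, 20, 30], "roll": 0.04, "fingers": 0.3},
    {"dp": [10, 31, 0], "roll": 0.04, "fingers": 0.3},
    {"dp": [12, 32, 0], "roll": 0.04, "fingers": 0.3},
    {"dp": [12, 32, 0], "roll": 0.04, "fingers": 0.3},
    {"dp": [12, 32, 0], "roll": 0.04, "fingers": 0.3}
  ]
}}

```text
t: 23.03
tcp_pos: [0.478, -0.1199, 0.153]
eef_rot: [2.266, 2.176, 0.001]
wrist_force: [1.2, 0.1, -0.8]
gripper_width: 0.0552
```

Request:
{"api": "move_arm", "payload": {
  "moves": [
    {"dp": [12, 32, 0], "roll": 0.04, "fingers": 0.3},
    {"dp": [12, 30, 0], "roll": 0.04, "fingers": 0.3},
    {"dp": [5, 28, 0], "roll": 0.03, "fingers": 0.3},
    {"dp": [0, 0, 0], "roll": 0, "fingers": 0.3},
    {"dp": [0, 0, 0], "roll": 0, "fingers": 0.3},
    {"dp": [0, 0, 0], "roll": 0, "fingers": 0.3}
  ]
}}

```text
t: 23.53
tcp_pos: [0.5064, -0.0314, 0.1525]
eef_rot: [-2.144, -2.296, 0.001]
wrist_force: [0.4, -0.7, 0.2]
gripper_width: 0.0555
```

```bash
python3 -c "
from h import *
look('v',('wrist','top'))
im,cm=load('v','top');cv2.imwrite('pics/v2.png',crop(im,380,465,250,335,6))"
```

```text
t 23.53 tcp [ 0.5064 -0.0314  0.1525] w 0.0555 F [ 0.4 -0.7  0.2] jaw-y yaw 3.92 q [-0.06  0.3  -0.12  1.15 -0.   -0.13]
```

View pics/v_wrist.png

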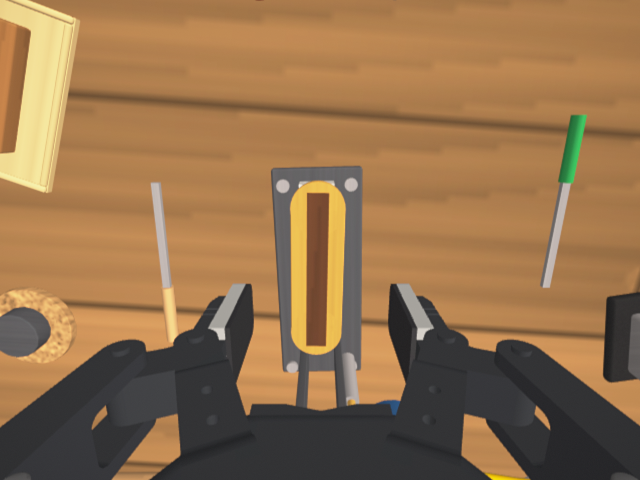

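View pics/v2.png

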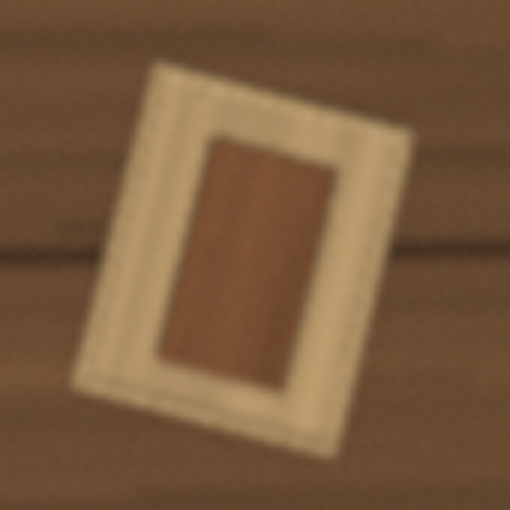

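The caul lies centred in the tray, about 1 mm off after parallax. Now the blank.

Run:
```python
from h import *
im,cm=load('v')
cv2.imwrite('pics/v1.png',crop(im,265,370,160,375,2.7))
P=ray(cm,[(318.5,180.5),(316.5,354.5)],.032);print(P,P.mean(0),np.degrees(np.arctan2(*(P[1]-P[0])[[1,0]])),np.linalg.norm(P[1]-P[0]))
def caps(c,y):
    a=np.radians(y);t=np.linspace(-np.pi/2,np.pi/2,40);L=np.r_[np.c_[.05+.02*np.cos(t),.02*np.sin(t)],np.c_[-.05-.02*np.cos(t),-.02*np.sin(t)]]
    return np.c_[L@np.array([[np.cos(a),np.sin(a)],[-np.sin(a),np.cos(a)]])+c[:2],np.full(80,.032)]
c=P.mean(0)
over(im,cm,[(proj(cm,caps(c,4)),(0,0,255))],'pics/v3.png',(265,370,160,375),2.7)
```

```text
[[ 0.47300419 -0.0355469   0.032     ]
 [ 0.61388417 -0.02780151  0.032     ]] [ 0.54344418 -0.0316742   0.032     ] 3.146877264906967 0.14109274042380343
```

View pics/v3.png

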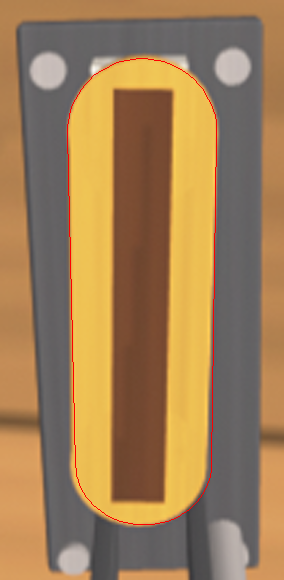

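Request:
{"api": "move_arm", "payload": {
  "moves": [
    {"dp": [18.5, 0, -30], "roll": -0.01, "fingers": 0.3},
    {"dp": [18.5, 0, -30], "roll": 0, "fingers": 0.3},
    {"dp": [0, 0, -30], "roll": 0, "fingers": 0.3},
    {"dp": [0, 0, -30], "roll": 0, "fingers": 0.3},
    {"dp": [0, 0, -15], "roll": 0, "fingers": 0.3},
    {"dp": [0, 0, 0], "roll": 0, "fingers": 0.3},
    {"dp": [0, 0, 0], "roll": 0, "fingers": 0.3}
  ]
}}

```text
t: 24.22
tcp_pos: [0.5427, -0.0323, 0.0172]
eef_rot: [-2.157, -2.282, 0.003]
wrist_force: [0.1, 0.1, 1.0]
gripper_width: 0.0556
```

Request:
{"api": "move_arm", "payload": {
  "moves": [
    {"dp": [0, 0, 0], "roll": 0, "fingers": 0.1},
    {"dp": [0, 0, 0], "roll": 0, "fingers": -0.1},
    {"dp": [0, 0, 0], "roll": 0, "fingers": -0.4},
    {"dp": [0, 0, 0], "roll": 0, "fingers": -0.4},
    {"dp": [0, 0, 0], "roll": 0, "fingers": -0.4}
  ]
}}

```text
t: 24.63
tcp_pos: [0.5453, -0.0318, 0.0199]
eef_rot: [2.154, 2.282, 0.003]
wrist_force: [-0.1, -1.8, 5.6]
gripper_width: 0.0387
```

```bash
python3 -c "
from h import *
look('w')"
```

```text
t 24.63 tcp [ 0.5453 -0.0318  0.0199] w 0.0387 F [-0.1 -1.8  5.6] jaw-y yaw 3.31 q [-0.06  0.51 -0.19  0.86 -0.   -0.12]
```

View pics/w_wrist.png

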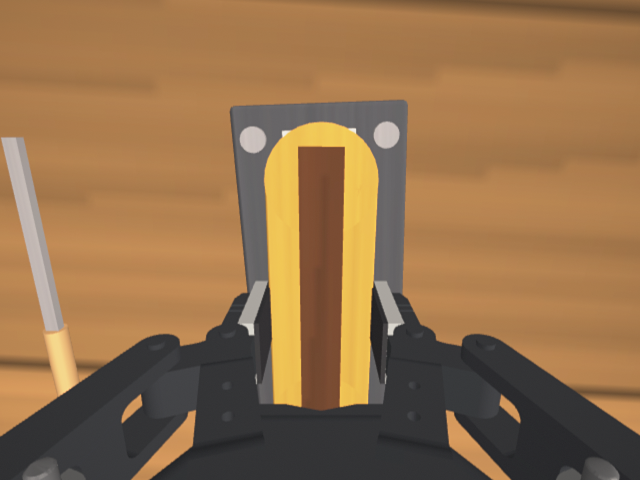

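Request:
{"api": "move_arm", "payload": {
  "moves": [
    {"dp": [0, 0, 5], "roll": 0, "fingers": -0.4},
    {"dp": [-2, 0, 15], "roll": 0, "fingers": -0.4},
    {"dp": [-5, 0, 30], "roll": 0, "fingers": -0.4},
    {"dp": [-10, 5, 30], "roll": 0, "fingers": -0.4},
    {"dp": [-12, 15, 30], "roll": 0.02, "fingers": -0.4},
    {"dp": [-10, 26, 25], "roll": 0.02, "fingers": -0.4},
    {"dp": [-9, 30, 15], "roll": 0.02, "fingers": -0.4},
    {"dp": [-8, 32, 0], "roll": 0.02, "fingers": -0.4},
    {"dp": [-8, 33, 0], "roll": 0.02, "fingers": -0.4},
    {"dp": [-8, 33, 0], "roll": 0.02, "fingers": -0.4},
    {"dp": [-8, 33, 0], "roll": 0.02, "fingers": -0.4},
    {"dp": [-5, 33, 0], "roll": 0.01, "fingers": -0.4}
  ]
}}

```text
t: 25.68
tcp_pos: [0.4572, 0.2103, 0.1683]
eef_rot: [-1.977, -2.441, -0.0]
wrist_force: [0.1, 0.3, -1.3]
gripper_width: 0.0389
```

Request:
{"api": "move_arm", "payload": {
  "moves": [
    {"dp": [-3, 33, 0], "roll": 0, "fingers": -0.4},
    {"dp": [-2, 33, 0], "roll": 0, "fingers": -0.4},
    {"dp": [0, 31, 0], "roll": 0, "fingers": -0.4},
    {"dp": [0, 0, 0], "roll": 0, "fingers": -0.4},
    {"dp": [0, 0, 0], "roll": 0, "fingers": -0.4},
    {"dp": [0, 0, 0], "roll": 0, "fingers": -0.4}
  ]
}}

```text
t: 26.18
tcp_pos: [0.4531, 0.3055, 0.1677]
eef_rot: [-1.978, -2.441, 0.002]
wrist_force: [-0.2, -1.1, -0.6]
gripper_width: 0.0386
```

```bash
python3 -c "
from h import *
look('x')"
```

```text
t 26.18 tcp [0.4531 0.3055 0.1677] w 0.0386 F [-0.2 -1.1 -0.6] jaw-y yaw 11.97 q [ 0.59  0.37  0.01  1.22 -0.    0.38]
```

View pics/x_wrist.png

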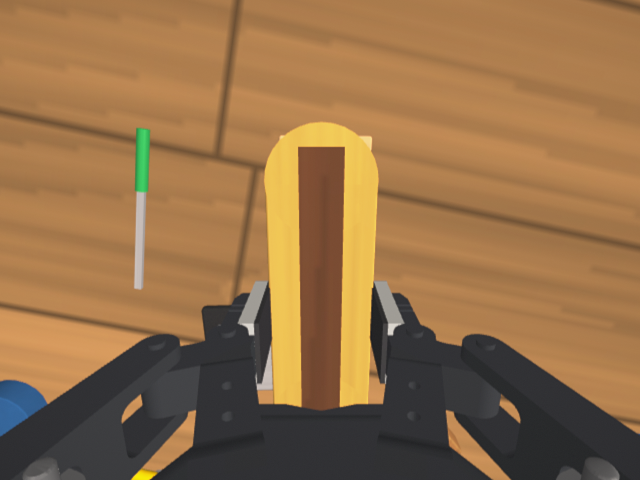

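Request:
{"api": "move_arm", "payload": {
  "moves": [
    {"dp": [34, 7, 0], "roll": 0, "fingers": -0.4},
    {"dp": [34, 7, 0], "roll": 0, "fingers": -0.4},
    {"dp": [0, 0, 0], "roll": 0, "fingers": -0.4},
    {"dp": [0, 0, 0], "roll": 0, "fingers": -0.4},
    {"dp": [0, 0, 0], "roll": 0, "fingers": -0.4}
  ]
}}

```text
t: 26.65
tcp_pos: [0.5215, 0.3182, 0.1674]
eef_rot: [-1.981, -2.438, 0.003]
wrist_force: [-0.1, 0.2, -1.2]
gripper_width: 0.0389
```

```bash
python3 -c "
from h import *
look('y',('wrist','top'))
im,_=load('y');cv2.imwrite('pics/y1.png',crop(im,240,400,0,200,3))
im,_=load('y','top');cv2.imwrite('pics/y2.png',crop(im,120,230,230,340,5))"
```

```text
t 26.65 tcp [0.5215 0.3182 0.1674] w 0.0389 F [-0.1  0.2 -1.2] jaw-y yaw 11.81 q [0.55 0.49 0.21 1.29 0.   0.34]
```

View pics/y1.png

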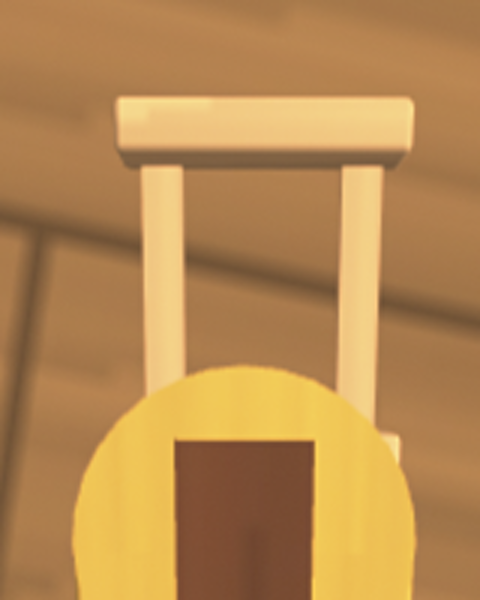

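View pics/y2.png

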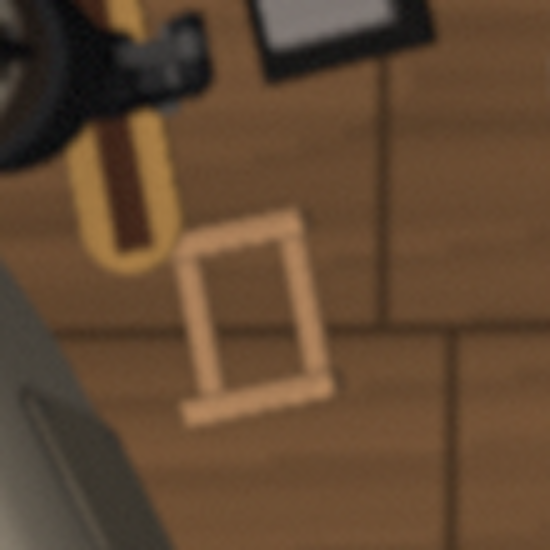

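Run:
```python
from h import *
im,cm=load('y')
g=lambda L:[(240+x/3,0+y/3) for x,y in L]
yaw=lambda a,b:np.degrees(np.arctan2(b[1]-a[1],b[0]-a[0]))
P=ray(cm,g([(117,98),(414,98),(410,151),(120,150)]),.024);print(P,P.mean(0),yaw(P[0],P[1])-90,yaw(P[3],P[2])-90,np.linalg.norm(P[0]-P[1]))
S=ray(cm,g([(142,170),(148,385),(383,170),(375,420)]),.006);print('slats',yaw(S[0],S[1]),yaw(S[2],S[3]))
a=np.radians(12.1);u=np.r_[np.cos(a),np.sin(a),0];print('rack',P.mean(0)+.038*u)
F=ray(cm,g([(400,434)]),.024);print('far rail corner',F,'expect',P.mean(0)+.070*u+.035*np.r_[-u[1],u[0],0])
e=ray(cm,g([(245,366)]),.1674+.0121);print('blank near end',e,'ctr',e+.07*np.r_[np.cos(np.radians(11.9)),np.sin(np.radians(11.9)),0])
B=ray(cm,g([(73,545),(415,540)]),.1795);print(B,np.linalg.norm(B[0]-B[1]),B.mean(0))
im,ct=load('y','top')
h=lambda L:[(120+(x+.5)/5-.5,230+(y+.5)/5-.5) for x,y in L]
P=ray(ct,h([(176,242),(296,209),(333,390),(187,425)]),.024);print(P)
P=ray(ct,h([(182,403),(330,374),(333,393),(187,427)]),.024);print('near rail top',P.mean(0),'centre+offset',P.mean(0)+.038*u+[.0026,.003,0])
```

```text
[[0.39718998 0.26244248 0.024     ]
 [0.38318042 0.32965318 0.024     ]
 [0.39421733 0.33148198 0.024     ]
 [0.40785008 0.26504201 0.024     ]] [0.39560945 0.29715491 0.024     ] 11.77428039268861 11.5955132436481 0.06865526455759738
slats 12.134813823111068 11.766727284610324
rack [0.43276522 0.30512042 0.024     ]
far rail corner [[0.45728935 0.34480457 0.024     ]] expect [0.45671763 0.34605063 0.024     ]
blank near end [[0.45126018 0.30361665 0.1795    ]] ctr [[0.51975581 0.31805094 0.1795    ]]
[[0.47508771 0.28798495 0.1795    ]
 [0.46632014 0.32712718 0.1795    ]] 0.040112148127973694 [0.47070393 0.30755607 0.1795    ]
[[0.46703761 0.33363071 0.024     ]
 [0.48136032 0.2786159  0.024     ]
 [0.3983018  0.26095525 0.024     ]
 [0.38345751 0.32750933 0.024     ]]
near rail top [0.3946411  0.29518693 0.024     ] centre+offset [0.43439686 0.30615243 0.024     ]
```

Request:
{"api": "move_arm", "payload": {
  "moves": [
    {"dp": [-33, -5, 0], "roll": 0, "fingers": -0.4},
    {"dp": [-33, -5, -10], "roll": 0, "fingers": -0.4},
    {"dp": [-21, -2.6, -25], "roll": 0, "fingers": -0.4},
    {"dp": [0, 0, -35], "roll": 0, "fingers": -0.4},
    {"dp": [0, 0, -30], "roll": 0, "fingers": -0.4},
    {"dp": [0, 0, -22], "roll": 0, "fingers": -0.4},
    {"dp": [0, 0, 0], "roll": 0, "fingers": -0.4},
    {"dp": [0, 0, 0], "roll": 0, "fingers": -0.4},
    {"dp": [0, 0, 0], "roll": 0, "fingers": -0.4}
  ]
}}

```text
t: 27.5
tcp_pos: [0.4354, 0.3078, 0.0477]
eef_rot: [1.978, 2.44, 0.004]
wrist_force: [0.2, -0.5, -1.2]
gripper_width: 0.0385
```

```bash
python3 -c "
from h import *
look('z')"
```

```text
t 27.50 tcp [0.4354 0.3078 0.0477] w 0.0385 F [ 0.2 -0.5 -1.2] jaw-y yaw 11.94 q [ 0.62  0.45 -0.2   0.92  0.    0.41]
```

View pics/z_wrist.png

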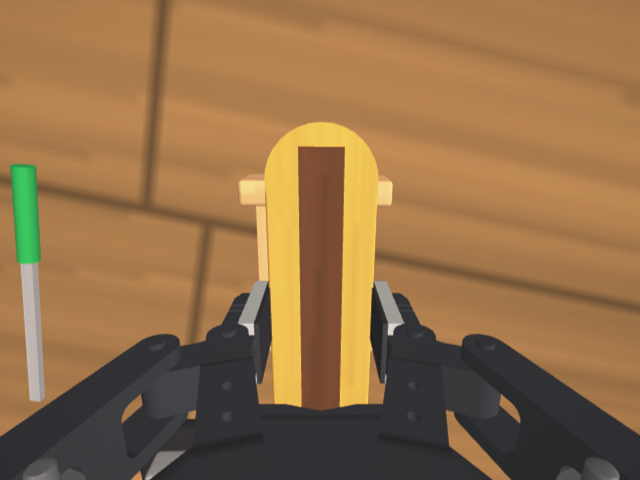

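Run:
```python
from h import *
im,cm=load('z')
cv2.imwrite('pics/z1.png',crop(im,225,405,110,230,4))
```

```text
(no output)
```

View pics/z1.png

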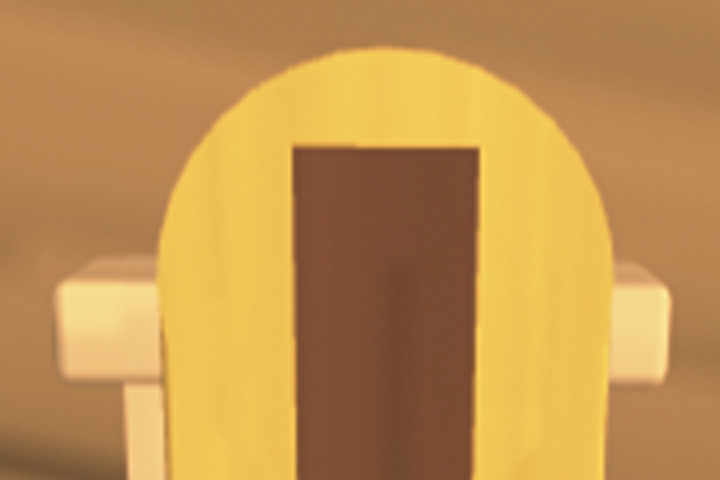

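Run:
```python
from h import *
im,cm=load('z')
g=lambda x,y,z:ray(cm,(225+x/4,110+y/4),z)[0]
a=np.radians(11.9);u=np.r_[np.cos(a),np.sin(a),0];n=np.r_[-u[1],u[0],0]
P=[g(57,283,.024),g(670,285,.024),g(667,382,.024),g(62,379,.024)];c=np.mean(P,0)
print('rail',c,'lat',c@n,'len ctr',c@u+.038,'width',np.linalg.norm(P[0]-P[1]),'yaw',[np.degrees(np.arctan2(*(P[j]-P[i])[[1,0]]))-90 for i,j in((0,1),(3,2))])
z=.0477+.0121
e=g(386,46,z);B=[g(158,265,z),g(613,260,z)]
print('blank lat',e@n,np.mean(B,0)@n,'len ctr',e@u+.07,np.linalg.norm(B[0]-B[1]))
```

```text
rail [0.39551636 0.29695774 0.024     ] lat 0.20901869052367653 len ctr 0.4862502464511693 width 0.06853894938841625 yaw [np.float64(11.712130498658311), np.float64(11.606334945426696)]
blank lat 0.2113310431920988 0.21129689361509282 len ctr 0.4876041151513143 0.039787271761625345
```

Request:
{"api": "move_arm", "payload": {
  "moves": [
    {"dp": [-1, -2.5, -10], "roll": -0.004, "fingers": -0.4},
    {"dp": [0, 0, -9], "roll": 0, "fingers": -0.4},
    {"dp": [0, 0, -5], "roll": 0, "fingers": -0.4},
    {"dp": [0, 0, -2], "roll": 0, "fingers": -0.4},
    {"dp": [0, 0, 0], "roll": 0, "fingers": -0.4},
    {"dp": [0, 0, 0], "roll": 0, "fingers": -0.4}
  ]
}}

```text
t: 28.05
tcp_pos: [0.4339, 0.3048, 0.02]
eef_rot: [1.983, 2.436, 0.0]
wrist_force: [0.2, 0.7, -1.2]
gripper_width: 0.0386
```

Request:
{"api": "move_arm", "payload": {
  "moves": [
    {"dp": [0, 0, -2], "roll": 0, "fingers": -0.4},
    {"dp": [0, 0, 0], "roll": 0, "fingers": -0.4},
    {"dp": [0, 0, 0], "roll": 0, "fingers": -0.4}
  ]
}}

```text
t: 28.3
tcp_pos: [0.4339, 0.3048, 0.018]
eef_rot: [1.983, 2.436, 0.001]
wrist_force: [0.6, 0.4, -0.8]
gripper_width: 0.0386
```

Request:
{"api": "move_arm", "payload": {
  "moves": [
    {"dp": [0, 0, -1.5], "roll": 0, "fingers": -0.4},
    {"dp": [0, 0, 0], "roll": 0, "fingers": -0.4},
    {"dp": [0, 0, 0], "roll": 0, "fingers": -0.4}
  ]
}}

```text
t: 28.55
tcp_pos: [0.4339, 0.3049, 0.0178]
eef_rot: [1.983, 2.436, 0.002]
wrist_force: [-2.1, -2.6, 7.5]
gripper_width: 0.0386
```

```bash
python3 -c "
from h import *
look('z2')
im,cm=load('z2');cv2.imwrite('pics/z3.png',crop(im,225,405,110,230,4))"
```

```text
t 28.55 tcp [0.4339 0.3049 0.0178] w 0.0386 F [-2.1 -2.6  7.5] jaw-y yaw 11.70 q [ 0.61  0.49 -0.24  0.84  0.    0.41]
```

View pics/z3.png

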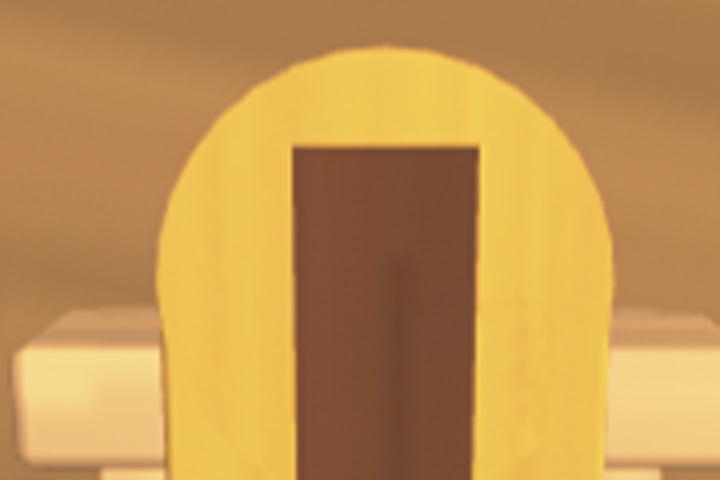

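Request:
{"api": "move_arm", "payload": {
  "moves": [
    {"dp": [0, 0, 0.5], "roll": 0, "fingers": 0},
    {"dp": [0, 0, 0], "roll": 0, "fingers": 0.2},
    {"dp": [0, 0, 0], "roll": 0, "fingers": 0.2},
    {"dp": [0, 0, 10], "roll": 0, "fingers": 0.2},
    {"dp": [0, 0, 25], "roll": 0, "fingers": 0.2},
    {"dp": [0, 0, 35], "roll": 0, "fingers": 0.2},
    {"dp": [0, 0, 35], "roll": 0, "fingers": 0.2},
    {"dp": [-5, -20, 30], "roll": 0, "fingers": 0.2},
    {"dp": [-10, -30, 20], "roll": 0, "fingers": 0.2},
    {"dp": [-12, -30, 10], "roll": 0, "fingers": 0.2},
    {"dp": [-12, -30, 0], "roll": 0, "fingers": 0.2},
    {"dp": [-12, -30, 0], "roll": 0, "fingers": 0.2}
  ]
}}

```text
t: 29.6
tcp_pos: [0.3827, 0.1639, 0.1835]
eef_rot: [1.982, 2.436, 0.004]
wrist_force: [0.4, -0.6, 0.4]
gripper_width: 0.0507
```

Request:
{"api": "move_arm", "payload": {
  "moves": [
    {"dp": [-12, -30, 0], "roll": 0, "fingers": 0.2},
    {"dp": [-12, -30, 0], "roll": 0, "fingers": 0.2},
    {"dp": [-8, -30, 0], "roll": 0, "fingers": 0.2},
    {"dp": [0, -30, 0], "roll": 0, "fingers": 0.2},
    {"dp": [0, 0, 0], "roll": 0, "fingers": 0.2},
    {"dp": [0, 0, 0], "roll": 0, "fingers": 0.2},
    {"dp": [0, 0, 0], "roll": 0, "fingers": 0.2}
  ]
}}

```text
t: 30.18
tcp_pos: [0.351, 0.0448, 0.1823]
eef_rot: [1.984, 2.435, 0.002]
wrist_force: [0.1, -0.7, 0.8]
gripper_width: 0.0514
```

```bash
python3 -c "
from h import *
look('fin',('top','scene'))
im,cm=load('fin','top');cv2.imwrite('pics/fin2.png',crop(im,110,220,230,340,5))
im,cm=load('fin','scene');cv2.imwrite('pics/fin3.png',crop(im,190,470,140,360,2.7))"
```

```text
t 30.18 tcp [0.351  0.0448 0.1823] w 0.0514 F [ 0.1 -0.7  0.8] jaw-y yaw 11.66 q [ 0.13 -0.02 -0.42  1.17  0.   -0.08]
```

View pics/fin_top.png

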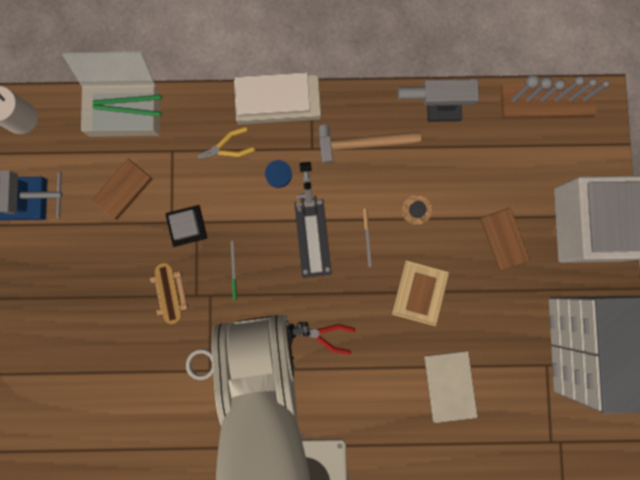

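View pics/fin2.png

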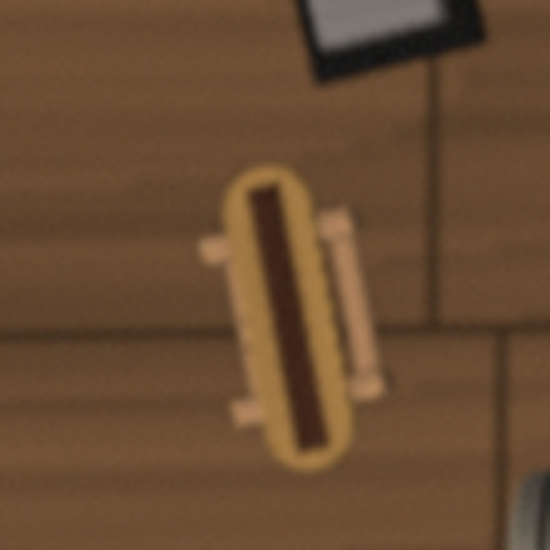

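View pics/fin3.png

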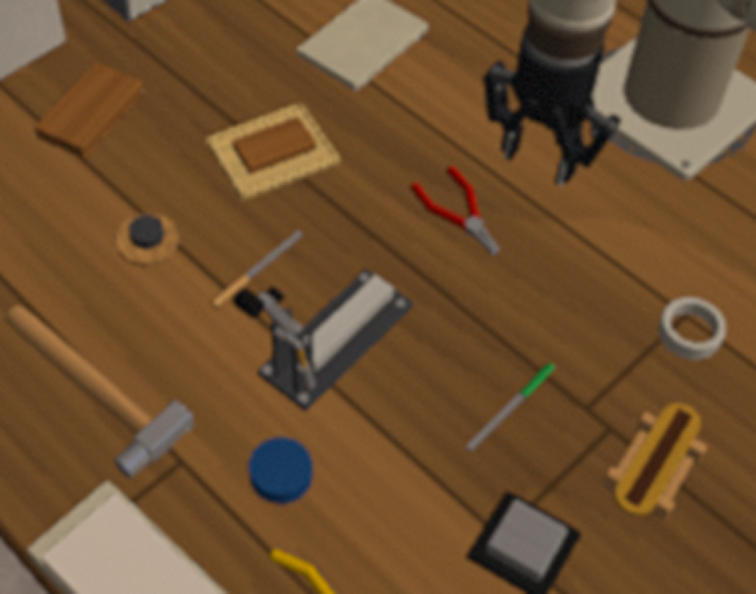

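```bash
python3 -c "
from plant import robot
print(robot.sign_off())"
```

```text
the job is handed in; nothing more can be done
None
```

The job is done and handed in at about t = 30 s of the 144 s allowed. I swung the clamp arm open first. Then I moved the puck, block, caul and blank, in that order, each set down to light contact before release.

The last top and scene pictures, plus the contact measurements, show:

| Piece | Place | Last check |
|---|---|---|
| Clamp | – | Standing open by itself |
| Puck | Coaster | Centred to about 1 mm in the top view; the wrist view before release put it up to 2 mm off lengthwise |
| Block | Pad | Centred to about 1–1.5 mm, squared to about 1° |
| Caul | Tray, lengthwise | Within about 1.5–2 mm; sits slightly towards the robot along its length by the wrist view |
| Blank | Flat across both rails | About 1 mm off centre |

- **Camera disagreement:** the top and wrist cameras disagreed by about 2–3 mm throughout. I relied on measurements within a single picture when centring.
- **Stack offset:** the puck measured about 48 mm beyond the handle, not the 35 mm stated, so I used what the cameras showed.

The highest wrist force in the readings I took was about 10 N.

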